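# Change the filter plates behind a closed drop shutter

### The arm

A 6-joint arm with a two-finger parallel gripper is mounted at the origin on the work surface. World frame = base frame: x ahead of the robot, y to its left, z up, the work surface at z = 0. Lengths are in m, angles in degrees, forces in N, time in s.
With the tool pointing down it reaches from about 0.25 to 0.725 m from the base axis. Payload 9.7 kg.
Tool frame: the origin (TCP) lies between the finger pads; the fingertips stand 11 mm ahead of it and the grasp point (between the pads) lies 8 mm behind it; z points along the fingers, y is the direction in which the jaws open and shut (so a half turn about z gives the same grasp; the last joint's range is limited). The gripper opens to 85 mm and grips with 20 to 120 N. Pads are 22 mm wide; open, the fingers measure 114 mm over their backs; the gripper's body (76 mm by 85 mm) begins 54 mm behind the grasp point. The pads swing forward as they close: fully open they stand 13 mm farther back than shut.
Start: joints at [-69.156, 4.979, 10.078, 95.1, 0, 90], TCP at [0.196, -0.514, 0.242] pointing down, gripper open.
Joint ranges: [-179.16, 179.16], [-48.56, 103.87], [-65.8, 70.77], [-126.05, 130.52], [-82.76, 87.17], [-180, 180]. Speed limits (degrees/s): [127.2, 127.2, 147.25, 180, 180, 180].

### API

Orientations are given as [roll, pitch, yaw] about the fixed x, y, z axes, in that order (R = Rz(yaw) Ry(pitch) Rx(roll)).
In Python, from workcell import bot gives the robot as it stands.
- The arm moves only by the tool play_rows, never from a script. Its argument "targets" is a list of rows, each an object of numbers: "fingers": the gripper command: -1 is shut, 1 is fully open, values between are in proportion; "x", "y", "z": the shift along the tool's x, y, z in m; "wx", "wy", "wz": the turn, a rotation vector about the tool's x, y, z in degrees. In form: [{"fingers": .., "x": .., "y": .., "z": .., "wx": .., "wy": .., "wz": ..}, ...]. A call has 1 to 20 rows; each row is the pose to reach, as a shift and turn from the pose commanded when the call began, along the tool's axes at that moment; what a row does not reach only later rows make up. A row lasts 1/12 s, in which the tool goes at most 41.7 mm and 7.16 degrees, less where a joint would pass 70% of its speed; a pose out of reach is approached as far as the arm can. A call with a gripper value outside its range is refused whole. The fingers move at their own pace and stop on an object; "grip_force" is the grip in N (left out, the last holds). Time passes only in rows, so rows that repeat a pose let the fingers close. It gives the time, the measured TCP pose, the force and the opening at its end, in the units of the state.
- bot.get_obs(): the state, without advancing time (a new reading comes with each control period).
- bot.camera(name): name is "scene" or "top"; returns (picture, depth): 384x512x3 uint8, blue, green, red; 384x512 float32, m along the optical axis (not along the pixel's ray), 0 where there is no reading.
- bot.get_calibration(name): a dict with "fx", "fy", "cx", "cy" (pixels), "distortion" ([k1, k2, p1, p2, k3] as OpenCV has them; the pictures are not rectified), "camera_from_world" (4x4, takes a point from world to camera coordinates). Camera axes: x right, y down, z forward; pixel columns grow to the right and rows downward; lengths in m; the calibration is good to about 2 mm. A picture is of the moment at which its call begins. get_calibration takes no time and is no camera call.
- bot.job_done(): hands the job in, once; it reports no verdict.
Trained networks look in the newest picture that a camera, given by its name, has taken for a name from the list of things; names that differ only in an ending like _2 or _b are one class to them, and where a whole thing is asked for, a point or a joint stands for the part that bears it (a point fixed in the world has none). Each returns a list of dicts, best first, with "confidence" (0 to 1); they miss things now and then, are a little off and sometimes report something else, mostly with a low value. They report only what shows in the picture. A call takes as long as a camera call. They do not tell look-alikes from the thing itself.
- bot.look_for(query, camera): "extent" ([left, top, right, bottom] in pixels, round what is visible of it).
- bot.outline_of(query, camera): "region" (384x512 bool, what is visible of it) and "extent" ([left, top, right, bottom] in pixels, round what is visible of it).
- bot.place_of(query, camera): "point" ([row, column] in pixels: a listed point, or the origin of a listed thing).
The state is a dict: "time": time; "q": joint angles; "qd": joint speeds; "joint_efforts": joint torques, N m; "ee_pos": TCP position; "tcp_rot": TCP orientation; "wrist_force": force on the tool from outside, world axes, zero at the start; "torque": the same for the moment, N m; "opening": finger opening in m.
Only numpy, scipy, OpenCV 4.12 (cv2) and the standard library are available. Lean on these libraries where they do the work, as an engineer would, in place of code of your own. Each camera call takes 0.05 s, during which the arm holds its last target.

### The job

First press the test button on the drop shutter so that its flag arm falls and closes the beam. With the flag down, take every filter plate out of the storage caddy (each lies flush, so press down its end by the thumb mark to tip the other end up) and lay it flat, glass face up, on the floor of the white inspection tray, side by side with the others. Then press the emptied see-saw pocket floors back level and last of all lift the flag arm back to its raised rest, without disturbing the mirror mount, the post holder or the solvent bottle.

Things in the scene. Friction and masses are not known exactly. Their poses are not given: they have to be found in the camera images.
- caddy: grey block, fixed, 141 x 243 x 52 mm high; origin at the centre of its underside. Four open pockets 0 to 3, 117 (x) x 47 mm, at x = 0, y = -87, -29, 29, 87 mm. A plate in a pocket is flush with the caddy's top; 3.5 mm gap at its ends, 1.5 mm at its sides. Each pocket's floor is a stiff see-saw: only the plate's -x end, by a small black thumb mark on the rim, can be pressed down.
- plate0: framed glass filter plate, flat bar 110 x 44 x 8 mm, about 0.09 kg, aluminium frame, dark glass face on top; origin at the centre of its underside, x along its length, y across its width, z out of the glass face. At the start it lies flush in pocket 0 of the caddy, its x along the caddy's x. Absent in some starts (its pocket is then empty).
- plate1: framed glass filter plate, flat bar 110 x 44 x 8 mm, about 0.09 kg, aluminium frame, dark glass face on top; origin at the centre of its underside, x along its length, y across its width, z out of the glass face. At the start it lies flush in pocket 1 of the caddy, its x along the caddy's x. Absent in some starts (its pocket is then empty).
- plate2: framed glass filter plate, flat bar 110 x 44 x 8 mm, about 0.09 kg, aluminium frame, dark glass face on top; origin at the centre of its underside, x along its length, y across its width, z out of the glass face. At the start it lies flush in pocket 2 of the caddy, its x along the caddy's x. Absent in some starts (its pocket is then empty).
- plate3: framed glass filter plate, flat bar 110 x 44 x 8 mm, about 0.09 kg, aluminium frame, dark glass face on top; origin at the centre of its underside, x along its length, y across its width, z out of the glass face. At the start it lies flush in pocket 3 of the caddy, its x along the caddy's x. Absent in some starts (its pocket is then empty).
- rocker0 (a joint): see-saw floor of pocket 0, 108 x 40 mm, hinged along the caddy's y at the pocket's middle, 44 mm above the caddy's underside; rad, 0 level to 0.45 fully tipped: -x end down and +x end up by 24 mm. About 2 N on the plate 40 mm from the middle moves it; it stays at any angle where it is left, with or without a plate.
- rocker1 (a joint): see-saw floor of pocket 1, 108 x 40 mm, hinged along the caddy's y at the pocket's middle, 44 mm above the caddy's underside; rad, 0 level to 0.45 fully tipped: -x end down and +x end up by 24 mm. About 2 N on the plate 40 mm from the middle moves it; it stays at any angle where it is left, with or without a plate.
- rocker2 (a joint): see-saw floor of pocket 2, 108 x 40 mm, hinged along the caddy's y at the pocket's middle, 44 mm above the caddy's underside; rad, 0 level to 0.45 fully tipped: -x end down and +x end up by 24 mm. About 2 N on the plate 40 mm from the middle moves it; it stays at any angle where it is left, with or without a plate.
- rocker3 (a joint): see-saw floor of pocket 3, 108 x 40 mm, hinged along the caddy's y at the pocket's middle, 44 mm above the caddy's underside; rad, 0 level to 0.45 fully tipped: -x end down and +x end up by 24 mm. About 2 N on the plate 40 mm from the middle moves it; it stays at any angle where it is left, with or without a plate.
- tray: white inspection tray, loose, 0.7 kg, 160 x 300 x 18 mm high, walls and floor 5 mm thick, so 150 x 290 mm inside; origin at the centre of its underside, z up.
- test_button (a joint): test button of the shutter, a black round cap 32 mm across on top of the grey housing; m, 0 released to 0.007 fully down; springs back, 1 N at first to 3 N fully down. From about 3 mm down it kicks the raised flag arm over its balance point and the arm falls.
- button_top (a point): centre of the button's top face, 80 mm above the table when released; pressed straight down.
- flag (a joint): flag arm of the shutter; rad, 0 raised (resting on its stop, leaning 0.15 rad back past upright) to 1.25 dropped (fallen towards the shutter's front, its knob 0.10 m in front of the hinge). Turns freely and falls to one side or the other of upright, which is at 0.15.
- flag_knob (a point): centre of the black ball knob, 28 mm across, at the end of the flag arm (rod 10 mm thick, 120 mm from hinge to knob centre; the flag, a thin disc 44 mm across, is on the rod 72 mm from the hinge). 164 mm above the table when raised, 99 mm when dropped. The knob stands 105 mm to the side of the button's middle, along the hinge.
- flag_hinge (a point): hinge of the flag arm, 45 mm above the table, beside the shutter's fixed grey housing (85 x 105 mm, top at 60 mm, on a foot 100 x 150 mm). Its y axis lies along the hinge and points to the housing and button; at joint value q the knob lies at x = -120 sin(q - 0.15), y = 0, z = 120 cos(q - 0.15) mm in this frame (z up).
- mirror_mount: bystander: black square mirror mount on a post and foot, 152 mm high, loose; origin at the centre of its foot.
- post_holder: bystander: aluminium post in a round holder, 150 mm high, 64 mm foot, loose; origin at the centre of its foot.
- solvent: bystander: amber bottle, 60 mm across, 150 mm high, loose; origin at the centre of its base.
There are look-alikes about, which are no part of the job. What is shaped like the plate2 but purple, red or turquoise is not meant.

How it is judged (in metres and radians):
On the way, in this order (a step that is already met when the one before it is completed fails the run):
1. the test button has dropped the flag arm (value of joint flag above 1.1 rad), for 0.2 s.
2. with the flag down, every plate present lies flat, glass up, on the tray's floor (x of plate0 in the frame of tray between -0.06 and 0.06 m and y of plate0 in the frame of tray between -0.14 and 0.14 m and z of plate0 in the frame of tray between 0 and 0.01 m and angle between each of plate0, plate1, plate2, plate3's own z axis and vertical below 0.08 rad and linear speed of each of plate0, plate1, plate2, plate3 below 0.05 m/s and x of plate1 in the frame of tray between -0.06 and 0.06 m and y of plate1 in the frame of tray between -0.14 and 0.14 m and z of plate1 in the frame of tray between 0 and 0.01 m and x of plate2 in the frame of tray between -0.06 and 0.06 m and y of plate2 in the frame of tray between -0.14 and 0.14 m and z of plate2 in the frame of tray between 0 and 0.01 m and x of plate3 in the frame of tray between -0.06 and 0.06 m and y of plate3 in the frame of tray between -0.14 and 0.14 m and z of plate3 in the frame of tray between 0 and 0.01 m and value of joint flag above 1.1 rad), for 0.2 s.
3. the see-saw floors are level and the flag arm is back in its raised position (value of joint each of rocker0, rocker1, rocker2, rocker3 below 0.08 rad and value of joint flag below 0.06 rad), for 0.2 s.
At the end, for the whole second after the job is handed in: Every plate present lies at rest on the tray's floor, glass face up: level within 0.08 rad, underside under 10 mm above the tray's underside, centre within 60 mm (x) and 140 mm (y) of the tray's; see-saw floors level within 0.08 rad; flag arm raised (below 0.06 rad), button released (all of step 3 and x of plate0 in the frame of tray between -0.06 and 0.06 m and y of plate0 in the frame of tray between -0.14 and 0.14 m and z of plate0 in the frame of tray between 0 and 0.01 m and angle between each of plate0, plate1, plate2, plate3's own z axis and vertical below 0.08 rad and linear speed of each of plate0, plate1, plate2, plate3 below 0.05 m/s and x of plate1 in the frame of tray between -0.06 and 0.06 m and y of plate1 in the frame of tray between -0.14 and 0.14 m and z of plate1 in the frame of tray between 0 and 0.01 m and x of plate2 in the frame of tray between -0.06 and 0.06 m and y of plate2 in the frame of tray between -0.14 and 0.14 m and z of plate2 in the frame of tray between 0 and 0.01 m and x of plate3 in the frame of tray between -0.06 and 0.06 m and y of plate3 in the frame of tray between -0.14 and 0.14 m and z of plate3 in the frame of tray between 0 and 0.01 m and value of joint test_button below 0.002 m); the robot touches nothing.
It fails at once if the mirror mount is moved more than 30 mm or tipped over (distance of mirror_mount from where it was at the start of the episode above 0.03 m or angle between mirror_mount's own z axis and vertical above 0.5 rad).
It fails at once if the post holder is moved more than 30 mm or tipped over (distance of post_holder from where it was at the start of the episode above 0.03 m or angle between post_holder's own z axis and vertical above 0.5 rad).
It fails at once if the solvent bottle is moved more than 30 mm or tipped over (distance of solvent from where it was at the start of the episode above 0.03 m or angle between solvent's own z axis and vertical above 0.5 rad).
Of plate0, plate1, plate2, plate3 only 3 to 4 are there at a start; the rules pass over those that are not, and their reading is None.
At some moment in a run one of tray may be knocked a few centimetres aside while the robot is not near it.
Once in a run the grip may slacken for a moment while it holds something.
It also fails if it takes over 210 s, if anything falls off the work surface, if the arm or the gripper's body presses on something with over 40 N, if the wrist force passes 120 N, or if a joint passes its speed limit or range.

## Working session

There is one attempt and no reset: what is moved stays moved. The work goes in short steps, Python scripts to look and compute and a tool call to move; the robot and the scene stay as the last step left them, time stands still between calls to the robot, and variables do not carry over. Pictures are saved under pics/ and viewed, and the job is handed in when it is done.

Besides the shell and the picture viewer there is one more tool, called after "Emit:" by a JSON object that holds its "method" and its "body". play_rows: Moves the arm, as the interface text tells. Its arguments: {"type":"object","properties":{"targets":{"type":"array","items":{"type":"object","properties":{"fingers":{"type":"number"},"x":{"type":"number"},"y":{"type":"number"},"z":{"type":"number"},"wx":{"type":"number"},"wy":{"type":"number"},"wz":{"type":"number"}}}},"grip_force":{"type":"number"}},"required":["targets"]}

```bash
ls; mkdir -p pics; python3 - <<'E'
from workcell import bot
import cv2,numpy as np
o=bot.get_obs();print(o)
for n in("scene","top"):
    im,d=bot.camera(n);cv2.imwrite(f"pics/{n}0.png",im);np.save(f"{n}0.npy",d)
    print(n,bot.get_calibration(n))
E
```

```text
pics
{'time': 0.0, 'q': array([-6.91564312e+01,  5.01220530e+00,  1.00333604e+01,  9.50987250e+01,
        3.07229048e-04,  9.00005940e+01]), 'qd': array([ 0.11599867, -0.00533774,  0.02990519, -0.00791187, -0.00937963,
       -0.01204307]), 'joint_efforts': array([ 7.39480365e-04, -5.20386350e+01,  4.64807189e+01,  1.62585871e-02,
        1.77714778e-04, -1.08005474e-05]), 'ee_pos': array([ 0.19562513, -0.51380535,  0.24156265]), 'tcp_rot': array([-1.79922430e+02, -3.06424519e-04,  2.08429744e+01]), 'wrist_force': array([-0.13956073,  0.02996285,  0.40228315]), 'torque': array([ 0.04456127, -0.01212796,  0.03876416]), 'opening': 0.08520136344754851}
scene {'fx': 443.6832595106008, 'fy': 443.6832595106008, 'cx': 261.03409345641194, 'cy': 193.20523680645658, 'distortion': array([0.00985155, 0.        , 0.        , 0.        , 0.        ]), 'camera_from_world': array([[-0.77801535,  0.62807589, -0.0145871 ,  0.39572657],
       [ 0.49954625,  0.60438813, -0.62061947, -0.1935353 ],
       [-0.38097986, -0.49013841, -0.7839762 ,  1.75810484],
       [ 0.        ,  0.        ,  0.        ,  1.        ]])}
top {'fx': 468.95844862037126, 'fy': 468.95844862037126, 'cx': 250.6510684354998, 'cy': 191.85734982122446, 'distortion': array([-0.01633811,  0.        ,  0.        ,  0.        ,  0.        ]), 'camera_from_world': array([[-5.50602507e-04, -9.99936715e-01, -1.12366586e-02,
         1.54627852e-03],
       [-9.94867589e-01,  1.68471115e-03, -1.01171353e-01,
         5.38137651e-01],
       [ 1.01183881e-01,  1.11232822e-02, -9.94805556e-01,
         2.02345659e+00],
       [ 0.00000000e+00,  0.00000000e+00,  0.00000000e+00,
         1.00000000e+00]])}
```

View pics/scene0.png

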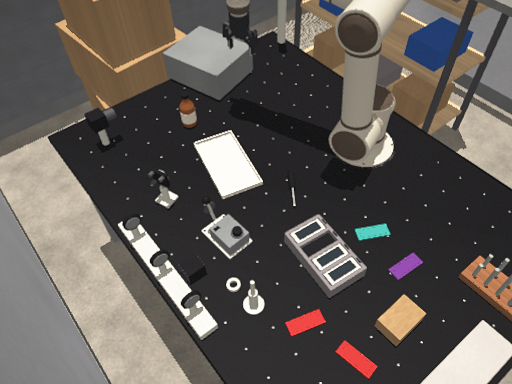

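View pics/top0.png

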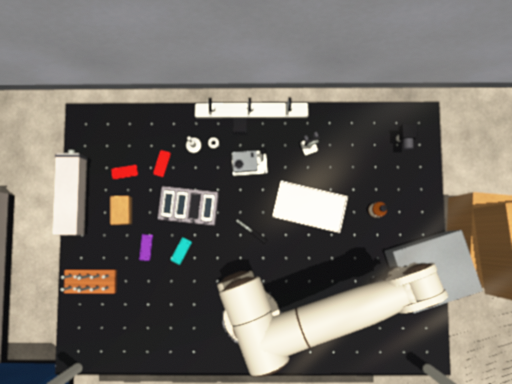

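```bash
cat > h.py <<'E'
from workcell import bot
import cv2,numpy as np
np.set_printoptions(precision=4,suppress=True)
from scipy.spatial.transform import Rotation as R
def cal(n):
    c=bot.get_calibration(n)
    K=np.array([[c['fx'],0,c['cx']],[0,c['fy'],c['cy']],[0,0,1]]);return K,np.array(c['distortion']),np.array(c['camera_from_world'])
def proj(n,P):
    K,D,T=cal(n);P=np.atleast_2d(np.asarray(P,float))
    return cv2.projectPoints(P,cv2.Rodrigues(T[:3,:3])[0],T[:3,3],K,D)[0].reshape(-1,2)
def ray(n,uv,z):  # pixels -> world pts at height z
    K,D,T=cal(n);uv=np.asarray(uv,np.float64).reshape(-1,1,2)
    p=cv2.undistortPoints(uv,K,D).reshape(-1,2);d=np.c_[p,np.ones(len(p))]@T[:3,:3]
    o=-T[:3,:3].T@T[:3,3];z=np.broadcast_to(z,len(p));s=(z-o[2])/d[:,2];return o+d*s[:,None]
def cloud(n,depth):
    K,D,T=cal(n);h,w=depth.shape;v,u=np.mgrid[:h,:w]
    p=cv2.undistortPoints(np.stack([u,v],-1).reshape(-1,1,2).astype(np.float64),K,D).reshape(-1,2)
    X=np.c_[p,np.ones(len(p))]*depth.reshape(-1,1);X=(X-T[:3,3])@T[:3,:3];X[depth.ravel()==0]=np.nan
    return X.reshape(h,w,3)
def crop(im,x0,y0,x1,y1,f,name):
    cv2.imwrite(name,cv2.resize(im[y0:y1,x0:x1],None,fx=f,fy=f,interpolation=cv2.INTER_CUBIC))
E
python3 - <<'E'
from h import *
s=cv2.imread('pics/scene0.png');t=cv2.imread('pics/top0.png')
crop(s,190,120,390,310,4,'pics/s1.png');crop(t,150,110,350,240,4,'pics/t1.png')
for q in("caddy","tray","plate0","button_top","flag_knob","flag_hinge","post_holder","mirror_mount","solvent"):
  for n in("scene","top"):
    r=bot.place_of(q,n);print(q,n,[(np.round(x['point'],1),round(x['confidence'],2)) for x in r][:8])
print(bot.get_obs()['time'])
E
```

```text
caddy scene [(array([253.6, 325.5]), 0.93)]
caddy top [(array([207.3, 186.6]), 0.85), (array([159.3, 263.4]), 0.65)]
tray scene [(array([164.5, 227.2]), 0.62)]
tray top [(array([204.9, 308.9]), 0.92)]
plate0 scene [(array([325.4, 309.2]), 0.96), (array([264.5, 406. ]), 0.88), (array([235.1, 371.2]), 0.82), (array([228.1, 303.7]), 0.81), (array([271.8, 340.7]), 0.65), (array([256.8, 327.3]), 0.64), (array([358.3, 355.1]), 0.62)]
plate0 top [(array([250.3, 179.3]), 0.84), (array([174.5, 129.2]), 0.74), (array([249.5, 148.2]), 0.6), (array([203.8, 183.1]), 0.5), (array([163.8, 162.2]), 0.5)]
button_top scene [(array([230. , 232.8]), 0.59)]
button_top top [(array([166.1, 236.8]), 0.4)]
flag_knob scene [(array([199.8, 205.8]), 0.74)]
flag_knob top [(array([153.9, 264.5]), 0.38)]
flag_hinge scene [(array([216.8, 213.4]), 0.62)]
flag_hinge top [(array([160.5, 263.9]), 0.63)]
post_holder scene [(array([303.6, 256.2]), 0.71)]
post_holder top []
mirror_mount scene [(array([198.8, 169. ]), 0.76)]
mirror_mount top [(array([147.3, 308.3]), 0.67), (array([159.5, 265. ]), 0.54)]
solvent scene [(array([122.2, 186.8]), 0.58)]
solvent top [(array([208.5, 372.7]), 0.73)]
1.0
```

View pics/s1.png

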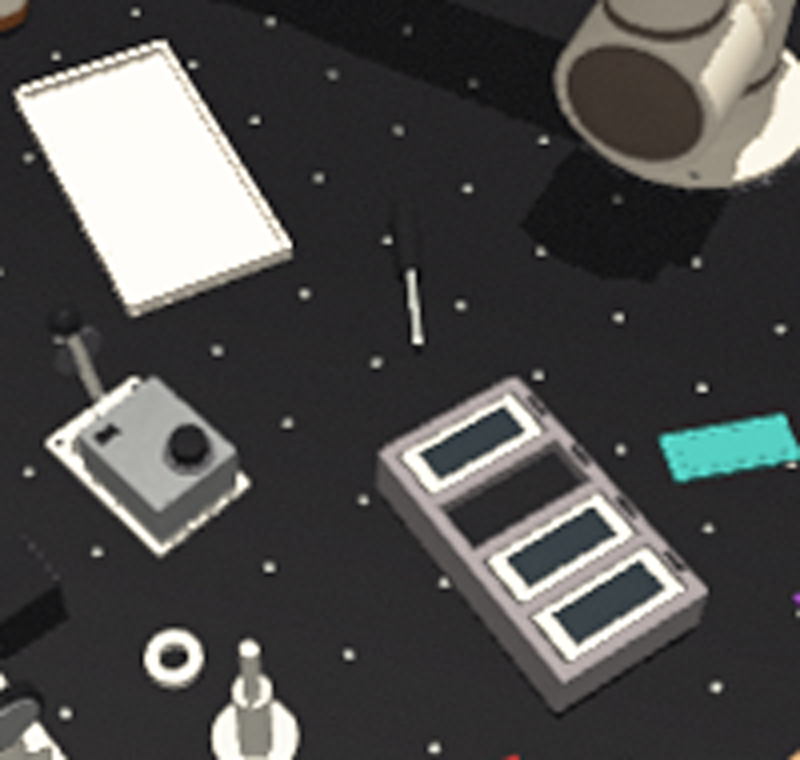

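View pics/t1.png

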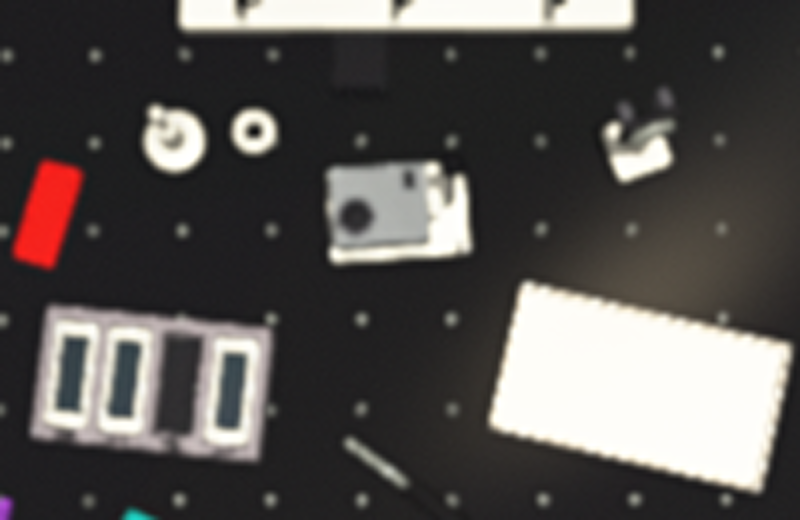

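```bash
python3 - <<'E'
from h import *
s=cv2.imread('pics/scene0.png');t=cv2.imread('pics/top0.png')
print('button',ray('scene',[[232.8,230]],.08),ray('top',[[236.8,166.1]],.08))
print('btn by eye', ray('scene',[[190+188/4,120+443/4]],.08),ray('top',[[150+355/4,110+215/4]],.08))
print('knob',ray('scene',[[206,200]],.164),ray('top',[[264.5,153.9]],.164),'eye',ray('top',[[150+452/4,110+165/4]],.164))
print('hinge',ray('scene',[[213.4,216.8]],.045),ray('top',[[263.9,160.5]],.045))
# white regions
for n,im,th in(('scene',s,200),('top',t,190)):
    m=(im.min(2)>th).astype(np.uint8);k,l,st,c=cv2.connectedComponentsWithStats(m)
    for i in range(1,k):
        if st[i,4]>60:
            print(n,st[i],c[i],ray(n,[c[i]],.052)[0][:2])
    cn,_=cv2.findContours(m,cv2.RETR_EXTERNAL,cv2.CHAIN_APPROX_NONE)
    for c_ in cn:
        if cv2.contourArea(c_)>100:
            for z in ((.018,) if cv2.contourArea(c_)>1500 else (.052,)):
                P=ray(n,c_.reshape(-1,2),z)[:,:2]
                r=cv2.minAreaRect((P*1000).astype(np.float32));print('   rect',n,z,r)
cn=np.array([[48,305],[272,325],[260,462],[30,438]])/4+[150,110]
print(ray('top',cn,.052))
E
```

```text
button [[0.6628 0.0492 0.08  ]] [[0.6438 0.0597 0.08  ]]
btn by eye [[0.6542 0.06   0.08  ]] [[0.654  0.0513 0.08  ]]
knob [[ 0.6897 -0.0462  0.164 ]] [[ 0.6811 -0.0576  0.164 ]] eye [[ 0.6921 -0.0515  0.164 ]]
hinge [[ 0.6694 -0.0553  0.045 ]] [[ 0.6738 -0.0571  0.045 ]]
scene [345   0  45  21 471] [370.1062   6.2824] [-0.7245 -0.6278]
scene [ 194  131   69   65 2363] [227.1909 163.7893] [ 0.4947 -0.2145]
scene [374 133  19  32 243] [384.786 150.749] [0.0007 0.11  ]
scene [202 215  31  43 140] [213.7143 232.8714] [0.7079 0.0024]
scene [291 219  34  24 151] [307.2781 231.0132] [0.4679 0.1906]
scene [118 222  16  18  86] [126.1279 231.7907] [ 0.9271 -0.1837]
scene [132 225  29  51 519] [146.5665 249.3622] [ 0.9089 -0.0823]
scene [312 244  36  26 174] [329.431  256.9885] [0.4803 0.3058]
scene [324 258  37  27 183] [341.4973 270.9617] [0.4862 0.364 ]
scene [159 261  32  55 678] [175.3319 286.9513] [0.9078 0.0874]
scene [226 278  14  13  90] [232.8111 283.5778] [0.7681 0.1877]
scene [243 296  21  18 188] [253.5213 305.4681] [0.7632 0.2818]
scene [189 301  28  35 437] [202.3844 320.762 ] 
[... 3276 characters left out ...]
752471923828)
   rect top 0.018 ((523.2347412109375, 821.8309936523438), (108.91777801513672, 346.7591247558594), 89.38188934326172)
   rect top 0.052 ((642.196044921875, 3.9203262329101562), (71.14659118652344, 156.65574645996094), 16.002792358398438)
   rect top 0.052 ((746.4793090820312, 250.52427673339844), (57.235084533691406, 62.22029495239258), 89.82496643066406)
   rect top 0.052 ((899.27880859375, -205.4775848388672), (83.68499755859375, 58.561485290527344), 89.81486511230469)
   rect top 0.052 ((900.178466796875, 47.46076965332031), (396.294921875, 58.67570114135742), 89.77515411376953)
[[0.5607 0.3852 0.052 ]
 [0.5385 0.1419 0.052 ]
 [0.3907 0.1538 0.052 ]
 [0.4166 0.402  0.052 ]]
```

Emit:
{"method": "play_rows", "body": {"targets": [{"fingers": -1,"x": 0.6306,"y": -0.3694,"z": 0.04,"wz": 20.84},{"fingers": -1,"x": 0.6306,"y": -0.3694,"z": 0.04,"wz": 20.84},{"fingers": -1,"x": 0.6306,"y": -0.3694,"z": 0.04,"wz": 20.84},{"fingers": -1,"x": 0.6306,"y": -0.3694,"z": 0.04,"wz": 20.84},{"fingers": -1,"x": 0.6306,"y": -0.3694,"z": 0.04,"wz": 20.84},{"fingers": -1,"x": 0.6306,"y": -0.3694,"z": 0.04,"wz": 20.84},{"fingers": -1,"x": 0.6306,"y": -0.3694,"z": 0.04,"wz": 20.84},{"fingers": -1,"x": 0.6306,"y": -0.3694,"z": 0.04,"wz": 20.84},{"fingers": -1,"x": 0.6306,"y": -0.3694,"z": 0.04,"wz": 20.84},{"fingers": -1,"x": 0.6306,"y": -0.3694,"z": 0.04,"wz": 20.84},{"fingers": -1,"x": 0.6306,"y": -0.3694,"z": 0.04,"wz": 20.84},{"fingers": -1,"x": 0.6306,"y": -0.3694,"z": 0.04,"wz": 20.84},{"fingers": -1,"x": 0.6306,"y": -0.3694,"z": 0.04,"wz": 20.84},{"fingers": -1,"x": 0.6306,"y": -0.3694,"z": 0.04,"wz": 20.84},{"fingers": -1,"x": 0.6306,"y": -0.3694,"z": 0.04,"wz": 20.84},{"fingers": -1,"x": 0.6306,"y": -0.3694,"z": 0.04,"wz": 20.84},{"fingers": -1,"x": 0.6306,"y": -0.3694,"z": 0.04,"wz": 20.84},{"fingers": -1,"x": 0.6306,"y": -0.3694,"z": 0.04,"wz": 20.84},{"fingers": -1,"x": 0.6306,"y": -0.3694,"z": 0.04,"wz": 20.84},{"fingers": -1,"x": 0.6306,"y": -0.3694,"z": 0.04,"wz": 20.84}]}}

```text
$.targets[0]: bad value
```

Emit:
{"method": "play_rows", "body": {"targets": [{"fingers": -1,"x": 0.1,"y": -0.06,"z": 0,"wx": 0,"wy": 0,"wz": 20.84},{"fingers": -1,"x": 0.6306,"y": -0.3694,"z": 0.04,"wx": 0,"wy": 0,"wz": 20.84}]}}

```text
time: 1.17
ee_pos: [0.2443, -0.4528, 0.2398]
tcp_rot: [-180.0, 0.0, 6.9]
wrist_force: [1.6, 0.2, 0.3]
opening: 0.0637
```

Emit:
{"method": "play_rows", "body": {"targets": [{"fingers": -1,"x": 0.4606,"y": -0.4546,"z": 0.04,"wx": 0,"wy": 0,"wz": 6.5},{"fingers": -1,"x": 0.4606,"y": -0.4546,"z": 0.04,"wx": 0,"wy": 0,"wz": 6.5},{"fingers": -1,"x": 0.4606,"y": -0.4546,"z": 0.04,"wx": 0,"wy": 0,"wz": 6.5},{"fingers": -1,"x": 0.4606,"y": -0.4546,"z": 0.04,"wx": 0,"wy": 0,"wz": 6.5},{"fingers": -1,"x": 0.4606,"y": -0.4546,"z": 0.04,"wx": 0,"wy": 0,"wz": 6.5},{"fingers": -1,"x": 0.4606,"y": -0.4546,"z": 0.04,"wx": 0,"wy": 0,"wz": 6.5},{"fingers": -1,"x": 0.4606,"y": -0.4546,"z": 0.04,"wx": 0,"wy": 0,"wz": 6.5},{"fingers": -1,"x": 0.4606,"y": -0.4546,"z": 0.04,"wx": 0,"wy": 0,"wz": 6.5},{"fingers": -1,"x": 0.4606,"y": -0.4546,"z": 0.04,"wx": 0,"wy": 0,"wz": 6.5},{"fingers": -1,"x": 0.4606,"y": -0.4546,"z": 0.04,"wx": 0,"wy": 0,"wz": 6.5},{"fingers": -1,"x": 0.4606,"y": -0.4546,"z": 0.04,"wx": 0,"wy": 0,"wz": 6.5},{"fingers": -1,"x": 0.4606,"y": -0.4546,"z": 0.04,"wx": 0,"wy": 0,"wz": 6.5},{"fingers": -1,"x": 0.4606,"y": -0.4546,"z": 0.04,"wx": 0,"wy": 0,"wz": 6.5},{"fingers": -1,"x": 0.4606,"y": -0.4546,"z": 0.04,"wx": 0,"wy": 0,"wz": 6.5},{"fingers": -1,"x": 0.4606,"y": -0.4546,"z": 0.04,"wx": 0,"wy": 0,"wz": 6.5},{"fingers": -1,"x": 0.4606,"y": -0.4546,"z": 0.04,"wx": 0,"wy": 0,"wz": 6.5},{"fingers": -1,"x": 0.4606,"y": -0.4546,"z": 0.04,"wx": 0,"wy": 0,"wz": 6.5},{"fingers": -1,"x": 0.4606,"y": -0.4546,"z": 0.04,"wx": 0,"wy": 0,"wz": 6.5}]}}

```text
time: 2.67
ee_pos: [0.6443, 0.0376, 0.199]
tcp_rot: [-179.1, 0.1, 3.0]
wrist_force: [-0.1, -0.1, -0.2]
opening: -0.0002
```

```bash
cat >> h.py <<'E'
def st():
    o=bot.get_obs();print('t',round(o['time'],2),'p',np.round(o['ee_pos'],4),'rpy',np.round(o['tcp_rot'],2),'F',np.round(o['wrist_force'],1),'open',round(o['opening'],4),'q',np.round(o['q'],1))
E
python3 - <<'E'
from h import *
st();im,d=bot.camera('top');st();crop(im,210,120,290,190,8,'pics/t2.png')
s,_=bot.camera('scene');crop(s,180,160,290,260,6,'pics/s2.png')
st()
E
```

```text
t 2.67 p [0.6443 0.0376 0.199 ] rpy [-179.15    0.11    3.04] F [-0.1 -0.1 -0.2] open -0.0002 q [  3.   17.9  20.3  92.5   0.9 179.9]
t 2.72 p [0.6438 0.0369 0.1997] rpy [-179.15    0.07    2.98] F [-0.1 -0.2  0.3] open -0.0005 q [  2.9  17.8  20.3  92.5   0.8 179.9]
t 2.77 p [0.6436 0.0364 0.2002] rpy [-179.15    0.03    2.94] F [ 0.6 -0.7  0.1] open 0.0001 q [  2.9  17.8  20.2  92.5   0.8 179.9]
```

View pics/s2.png

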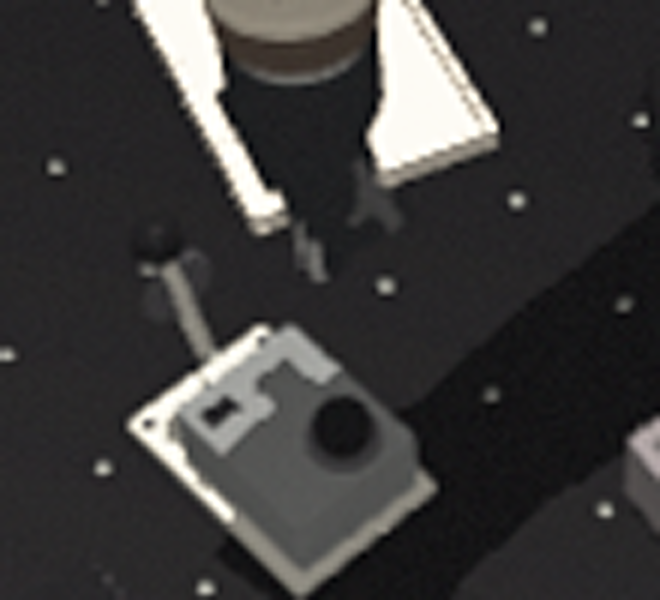

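Emit:
{"method": "play_rows", "body": {"targets": [{"fingers": -1,"x": 0.0114,"y": -0.0185,"z": 0.03,"wx": 0,"wy": 0,"wz": -20},{"fingers": -1,"x": 0.0114,"y": -0.0185,"z": 0.06,"wx": 0,"wy": 0,"wz": -40},{"fingers": -1,"x": 0.0114,"y": -0.0185,"z": 0.08,"wx": 0,"wy": 0,"wz": -60},{"fingers": -1,"x": 0.0114,"y": -0.0185,"z": 0.08,"wx": 0,"wy": 0,"wz": -80},{"fingers": -1,"x": 0.0114,"y": -0.0185,"z": 0.08,"wx": 0,"wy": 0,"wz": -93},{"fingers": -1,"x": 0.0114,"y": -0.0185,"z": 0.08,"wx": 0,"wy": 0,"wz": -93},{"fingers": -1,"x": 0.0114,"y": -0.0185,"z": 0.08,"wx": 0,"wy": 0,"wz": -93},{"fingers": -1,"x": 0.0114,"y": -0.0185,"z": 0.08,"wx": 0,"wy": 0,"wz": -93},{"fingers": -1,"x": 0.0114,"y": -0.0185,"z": 0.08,"wx": 0,"wy": 0,"wz": -93},{"fingers": -1,"x": 0.0114,"y": -0.0185,"z": 0.08,"wx": 0,"wy": 0,"wz": -93},{"fingers": -1,"x": 0.0114,"y": -0.0185,"z": 0.08,"wx": 0,"wy": 0,"wz": -93},{"fingers": -1,"x": 0.0114,"y": -0.0185,"z": 0.08,"wx": 0,"wy": 0,"wz": -93},{"fingers": -1,"x": 0.0114,"y": -0.0185,"z": 0.08,"wx": 0,"wy": 0,"wz": -93},{"fingers": -1,"x": 0.0114,"y": -0.0185,"z": 0.08,"wx": 0,"wy": 0,"wz": -93},{"fingers": -1,"x": 0.0114,"y": -0.0185,"z": 0.08,"wx": 0,"wy": 0,"wz": -93}]}}

```text
time: 4.02
ee_pos: [0.6541, 0.0563, 0.1211]
tcp_rot: [179.9, -0.9, 95.7]
wrist_force: [0.6, -0.5, -0.0]
opening: 0.0002
```

Emit:
{"method": "play_rows", "body": {"targets": [{"fingers": -1,"x": 0,"y": 0,"z": 0.02,"wx": 0,"wy": 0,"wz": 0},{"fingers": -1,"x": 0,"y": 0,"z": 0.03,"wx": 0,"wy": 0,"wz": 0},{"fingers": -1,"x": 0,"y": 0,"z": 0.034,"wx": 0,"wy": 0,"wz": 0},{"fingers": -1,"x": 0,"y": 0,"z": 0.036,"wx": 0,"wy": 0,"wz": 0},{"fingers": -1,"x": 0,"y": 0,"z": 0.036,"wx": 0,"wy": 0,"wz": 0}]}}

```text
time: 4.43
ee_pos: [0.6541, 0.0573, 0.0845]
tcp_rot: [180.0, -0.8, 95.8]
wrist_force: [-0.5, -2.6, 4.0]
opening: 0.0001
```

```bash
python3 - <<'E'
from h import *
st()
s,_=bot.camera('scene');crop(s,180,160,290,260,6,'pics/s3.png')
st()
E
```

```text
t 4.43 p [0.6541 0.0573 0.0845] rpy [179.99  -0.83  95.85] F [-0.5 -2.6  4. ] open 0.0001 q [ 4.7 19.4  9.5 80.1  0.8 88.8]
t 4.48 p [0.6542 0.0574 0.0847] rpy [179.98  -0.84  95.87] F [ 0.3 -1.3  3.1] open -0.0004 q [ 4.7 19.4  9.5 80.1  0.8 88.8]
```

View pics/s3.png

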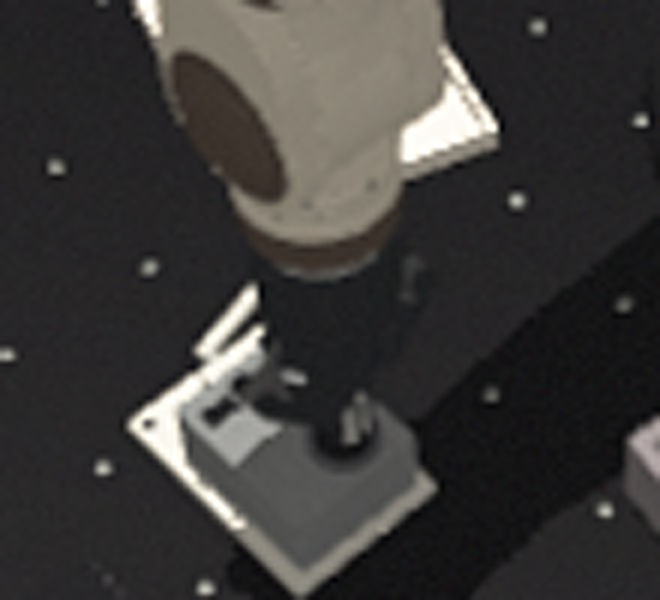

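Emit:
{"method": "play_rows", "body": {"targets": [{"fingers": -1,"x": 0,"y": 0,"z": -0.04,"wx": 0,"wy": 0,"wz": 0},{"fingers": -1,"x": 0.01,"y": -0.02,"z": -0.07,"wx": 0,"wy": 0,"wz": -7},{"fingers": -1,"x": 0.1582,"y": -0.2139,"z": -0.07,"wx": 0,"wy": 0,"wz": -77.9},{"fingers": -1,"x": 0.1582,"y": -0.2139,"z": -0.07,"wx": 0,"wy": 0,"wz": -77.9},{"fingers": -1,"x": 0.1582,"y": -0.2139,"z": -0.07,"wx": 0,"wy": 0,"wz": -77.9},{"fingers": -1,"x": 0.1582,"y": -0.2139,"z": -0.07,"wx": 0,"wy": 0,"wz": -77.9},{"fingers": -1,"x": 0.1582,"y": -0.2139,"z": -0.07,"wx": 0,"wy": 0,"wz": -77.9},{"fingers": -1,"x": 0.1582,"y": -0.2139,"z": -0.07,"wx": 0,"wy": 0,"wz": -77.9},{"fingers": -1,"x": 0.1582,"y": -0.2139,"z": -0.06,"wx": 0,"wy": 0,"wz": -77.9},{"fingers": -1,"x": 0.1582,"y": -0.2139,"z": -0.04,"wx": 0,"wy": 0,"wz": -77.9},{"fingers": -1,"x": 0.1582,"y": -0.2139,"z": -0.02,"wx": 0,"wy": 0,"wz": -77.9},{"fingers": -1,"x": 0.1582,"y": -0.2139,"z": -0.01,"wx": 0,"wy": 0,"wz": -77.9},{"fingers": -1,"x": 0.1582,"y": -0.2139,"z": -0.01,"wx": 0,"wy": 0,"wz": -77.9},{"fingers": -1,"x": 0.1582,"y": -0.2139,"z": -0.01,"wx": 0,"wy": 0,"wz": -77.9},{"fingers": -1,"x": 0.1582,"y": -0.2139,"z": -0.01,"wx": 0,"wy": 0,"wz": -77.9},{"fingers": -1,"x": 0.1582,"y": -0.2139,"z": -0.01,"wx": 0,"wy": 0,"wz": -77.9}]}}

```text
time: 5.82
ee_pos: [0.4257, 0.1928, 0.0978]
tcp_rot: [179.1, -0.1, 173.7]
wrist_force: [-0.4, -0.4, -0.8]
opening: -0.0001
```

```bash
python3 - <<'E'
from h import *
s,_=bot.camera('scene');crop(s,180,120,380,310,4,'pics/s4.png')
st()
E
```

```text
t 5.87 p [0.4257 0.1928 0.0977] rpy [179.11  -0.09 173.74] F [-0.1 -0.2 -0.3] open 0.0003 q [ 23.9  -7.1 -17.8  78.9   0.8  30.2]
```

View pics/s4.png

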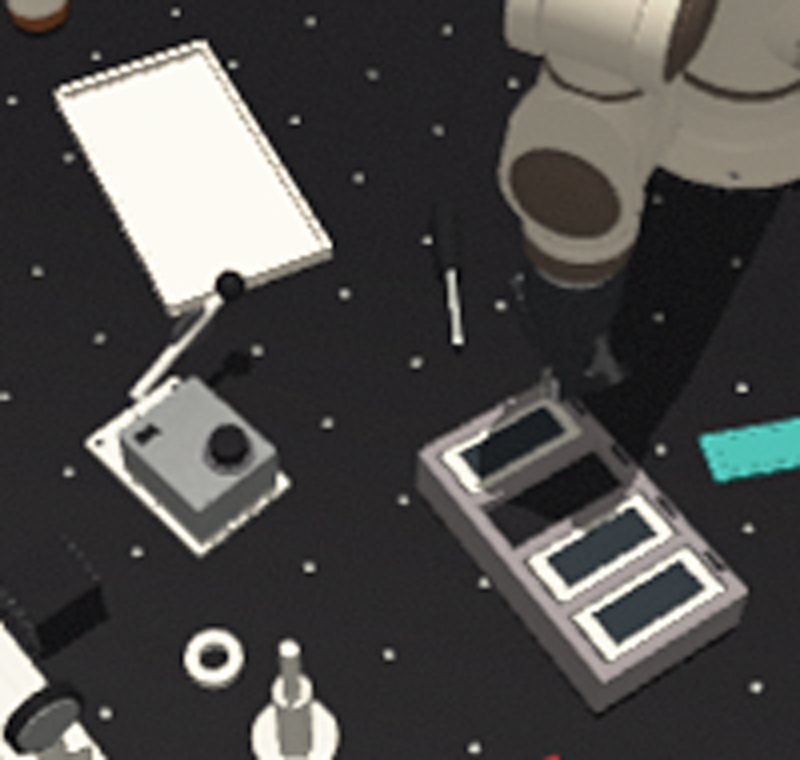

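Emit:
{"method": "play_rows", "body": {"targets": [{"fingers": -1,"x": 0,"y": 0,"z": 0.02,"wx": 0.9,"wy": 0,"wz": 0},{"fingers": -1,"x": 0,"y": 0,"z": 0.034,"wx": 0.9,"wy": 0,"wz": 0},{"fingers": -1,"x": 0,"y": 0,"z": 0.038,"wx": 0.9,"wy": 0,"wz": 0},{"fingers": -1,"x": 0,"y": 0,"z": 0.042,"wx": 0.9,"wy": 0,"wz": 0},{"fingers": -1,"x": 0,"y": 0,"z": 0.046,"wx": 0.9,"wy": 0,"wz": 0},{"fingers": -1,"x": 0,"y": 0,"z": 0.049,"wx": 0.9,"wy": 0,"wz": 0},{"fingers": -1,"x": 0,"y": 0,"z": 0.05,"wx": 0.9,"wy": 0,"wz": 0},{"fingers": -1,"x": 0,"y": 0,"z": 0.05,"wx": 0.9,"wy": 0,"wz": 0}]}}

```text
time: 6.53
ee_pos: [0.4255, 0.1934, 0.0474]
tcp_rot: [-180.0, -0.1, 173.8]
wrist_force: [-1.9, -1.6, 3.8]
opening: -0.0002
```

```bash
python3 - <<'E'
from h import *
s,_=bot.camera('scene');crop(s,270,180,380,290,6,'pics/s5.png')
st()
E
```

```text
t 6.58 p [0.4256 0.1934 0.0474] rpy [-179.97   -0.09  173.85] F [-0.9 -0.9  3.8] open -0.0002 q [ 24.4  -5.4 -21.9  73.6   0.   30.6]
```

View pics/s5.png

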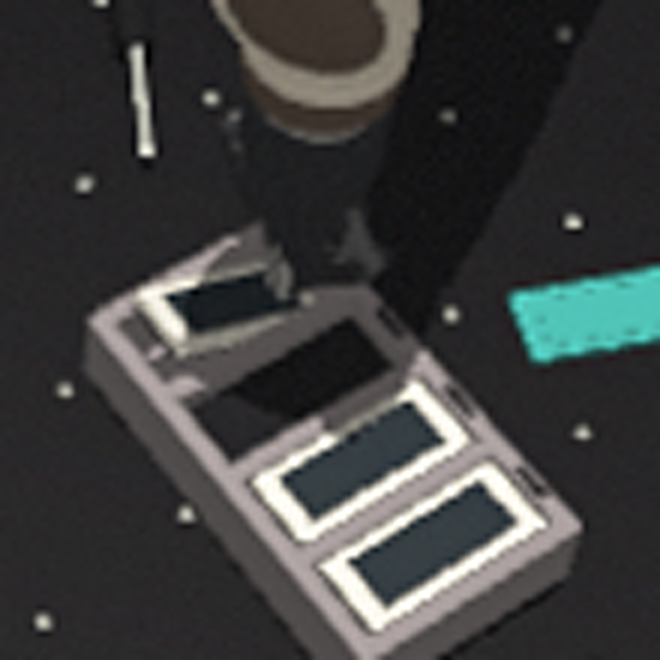

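Emit:
{"method": "play_rows", "body": {"targets": [{"fingers": -1,"x": 0,"y": 0,"z": 0.002,"wx": 0,"wy": 0,"wz": 0},{"fingers": -1,"x": 0,"y": 0,"z": 0.003,"wx": 0,"wy": 0,"wz": 0},{"fingers": -1,"x": 0,"y": 0,"z": 0.003,"wx": 0,"wy": 0,"wz": 0}]}}

```text
time: 6.83
ee_pos: [0.4258, 0.1936, 0.0467]
tcp_rot: [180.0, -0.0, 173.9]
wrist_force: [-10.0, -4.7, 26.1]
opening: 0.0001
```

Emit:
{"method": "play_rows", "body": {"targets": [{"fingers": -1,"x": 0,"y": 0,"z": -0.04,"wx": 0,"wy": 0,"wz": 0},{"fingers": -1,"x": 0,"y": 0.02,"z": -0.05,"wx": 0,"wy": 0,"wz": 0},{"fingers": -1,"x": 0,"y": 0.06,"z": -0.05,"wx": 0,"wy": 0,"wz": 0},{"fingers": -1,"x": 0,"y": 0.1,"z": -0.05,"wx": 0,"wy": 0,"wz": 0},{"fingers": -1,"x": 0,"y": 0.1156,"z": -0.045,"wx": 0,"wy": 0,"wz": 0},{"fingers": -1,"x": 0,"y": 0.1156,"z": -0.03,"wx": 0,"wy": 0,"wz": 0},{"fingers": -1,"x": 0,"y": 0.1156,"z": -0.018,"wx": 0,"wy": 0,"wz": 0},{"fingers": -1,"x": 0,"y": 0.1156,"z": -0.014,"wx": 0,"wy": 0,"wz": 0},{"fingers": -1,"x": 0,"y": 0.1156,"z": -0.01,"wx": 0,"wy": 0,"wz": 0},{"fingers": -1,"x": 0,"y": 0.1156,"z": -0.006,"wx": 0,"wy": 0,"wz": 0},{"fingers": -1,"x": 0,"y": 0.1156,"z": -0.003,"wx": 0,"wy": 0,"wz": 0},{"fingers": -1,"x": 0,"y": 0.1156,"z": -0.001,"wx": 0,"wy": 0,"wz": 0},{"fingers": -1,"x": 0,"y": 0.1156,"z": 0,"wx": 0,"wy": 0,"wz": 0},{"fingers": -1,"x": 0,"y": 0.1156,"z": 0,"wx": 0,"wy": 0,"wz": 0}]}}

```text
time: 8.0
ee_pos: [0.438, 0.3082, 0.0466]
tcp_rot: [180.0, -0.0, 173.8]
wrist_force: [-9.5, -3.4, 21.2]
opening: -0.0
```

Emit:
{"method": "play_rows", "body": {"targets": [{"fingers": -1,"x": 0,"y": 0,"z": -0.04,"wx": 0,"wy": 0,"wz": 0},{"fingers": -1,"x": 0,"y": 0.02,"z": -0.05,"wx": 0,"wy": 0,"wz": 0},{"fingers": -1,"x": 0,"y": 0.05,"z": -0.05,"wx": 0,"wy": 0,"wz": 0},{"fingers": -1,"x": 0,"y": 0.0589,"z": -0.045,"wx": 0,"wy": 0,"wz": 0},{"fingers": -1,"x": 0,"y": 0.0589,"z": -0.03,"wx": 0,"wy": 0,"wz": 0},{"fingers": -1,"x": 0,"y": 0.0589,"z": -0.018,"wx": 0,"wy": 0,"wz": 0},{"fingers": -1,"x": 0,"y": 0.0589,"z": -0.014,"wx": 0,"wy": 0,"wz": 0},{"fingers": -1,"x": 0,"y": 0.0589,"z": -0.01,"wx": 0,"wy": 0,"wz": 0},{"fingers": -1,"x": 0,"y": 0.0589,"z": -0.006,"wx": 0,"wy": 0,"wz": 0},{"fingers": -1,"x": 0,"y": 0.0589,"z": -0.003,"wx": 0,"wy": 0,"wz": 0},{"fingers": -1,"x": 0,"y": 0.0589,"z": -0.001,"wx": 0,"wy": 0,"wz": 0},{"fingers": -1,"x": 0,"y": 0.0589,"z": 0,"wx": 0,"wy": 0,"wz": 0},{"fingers": -1,"x": 0,"y": 0.0589,"z": 0,"wx": 0,"wy": 0,"wz": 0}]}}

```text
time: 9.08
ee_pos: [0.4442, 0.3666, 0.0465]
tcp_rot: [180.0, -0.0, 173.8]
wrist_force: [-7.7, -7.1, 21.7]
opening: 0.0
```

Emit:
{"method": "play_rows", "body": {"targets": [{"fingers": -1,"x": 0,"y": 0,"z": -0.04,"wx": 0,"wy": 0,"wz": 0},{"fingers": -1,"x": -0.01,"y": -0.005,"z": -0.075,"wx": 0,"wy": 0,"wz": 0},{"fingers": -1,"x": -0.04,"y": -0.03,"z": -0.075,"wx": 0,"wy": 0,"wz": 0},{"fingers": -1,"x": -0.07,"y": -0.05,"z": -0.075,"wx": 0,"wy": 0,"wz": 0},{"fingers": -1,"x": -0.084,"y": -0.0592,"z": -0.07,"wx": 0,"wy": 0,"wz": 0},{"fingers": -1,"x": -0.084,"y": -0.0592,"z": -0.05,"wx": 0,"wy": 0,"wz": 0},{"fingers": -1,"x": -0.084,"y": -0.0592,"z": -0.04,"wx": 0,"wy": 0,"wz": 0},{"fingers": -1,"x": -0.084,"y": -0.0592,"z": -0.034,"wx": 0,"wy": 0,"wz": 0},{"fingers": -1,"x": -0.084,"y": -0.0592,"z": -0.028,"wx": 0,"wy": 0,"wz": 0},{"fingers": -1,"x": -0.084,"y": -0.0592,"z": -0.023,"wx": 0,"wy": 0,"wz": 0},{"fingers": -1,"x": -0.084,"y": -0.0592,"z": -0.02,"wx": 0,"wy": 0,"wz": 0},{"fingers": -1,"x": -0.084,"y": -0.0592,"z": -0.018,"wx": 0,"wy": 0,"wz": 0},{"fingers": -1,"x": -0.084,"y": -0.0592,"z": -0.018,"wx": 0,"wy": 0,"wz": 0}]}}

```text
time: 10.17
ee_pos: [0.5268, 0.2985, 0.0702]
tcp_rot: [179.9, 0.8, 173.7]
wrist_force: [9.7, -17.8, 43.1]
opening: -0.0003
```

```bash
python3 - <<'E'
from h import *
s,_=bot.camera('scene');crop(s,270,180,380,290,6,'pics/s6.png')
st()
E
```

```text
t 10.22 p [0.5269 0.2985 0.0701] rpy [179.9    0.84 173.74] F [ 10.5 -17.7  43.9] open 0.0002 q [29.7 11.9 -1.2 76.1 -0.4 36. ]
```

View pics/s6.png

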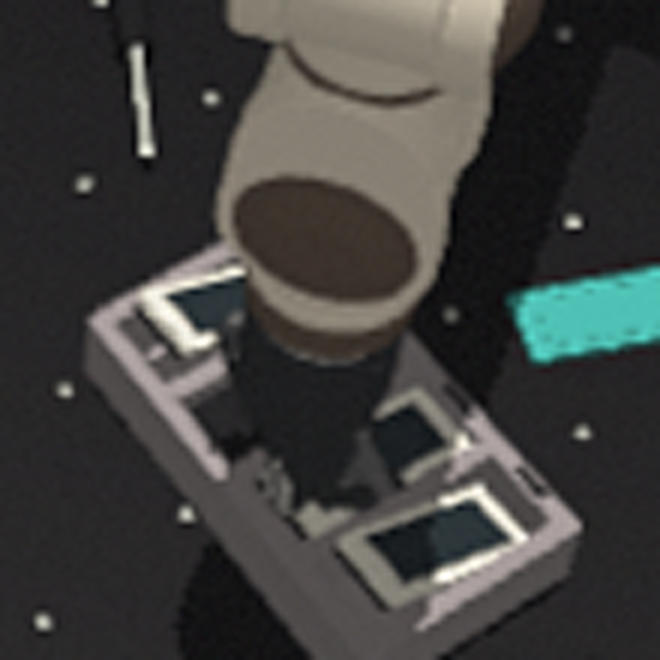

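Emit:
{"method": "play_rows", "body": {"targets": [{"fingers": -1,"x": 0,"y": 0,"z": -0.02,"wx": 0,"wy": 0,"wz": 0},{"fingers": -1,"x": 0.03,"y": 0,"z": -0.06,"wx": 0,"wy": 0,"wz": 0},{"fingers": -1,"x": 0.07,"y": 0,"z": -0.1,"wx": 0,"wy": 0,"wz": 0},{"fingers": -1,"x": 0.11,"y": -0.04,"z": -0.12,"wx": 0,"wy": 0,"wz": 0},{"fingers": -1,"x": 0.15,"y": -0.08,"z": -0.13,"wx": 0,"wy": 0,"wz": 0},{"fingers": -1,"x": 0.15,"y": -0.1,"z": -0.13,"wx": 0,"wy": 0,"wz": 0},{"fingers": -1,"x": 0.15,"y": -0.1,"z": -0.13,"wx": 0,"wy": 0,"wz": 0}]}}

```text
time: 10.8
ee_pos: [0.3588, 0.2144, 0.1933]
tcp_rot: [-180.0, -0.1, 174.0]
wrist_force: [-0.7, -0.0, -0.0]
opening: 0.0
```

```bash
python3 - <<'E'
from h import *
s,_=bot.camera('scene');crop(s,270,180,380,290,6,'pics/s7.png')
t,d=bot.camera('top');crop(t,140,170,240,240,8,'pics/t7.png')
st()
E
```

```text
t 10.9 p [0.3596 0.2145 0.1938] rpy [179.96  -0.01 173.89] F [ 0.8  0.8 -0.6] open 0.0001 q [ 30.8 -13.7 -12.8  90.9   0.   36.9]
```

View pics/s7.png

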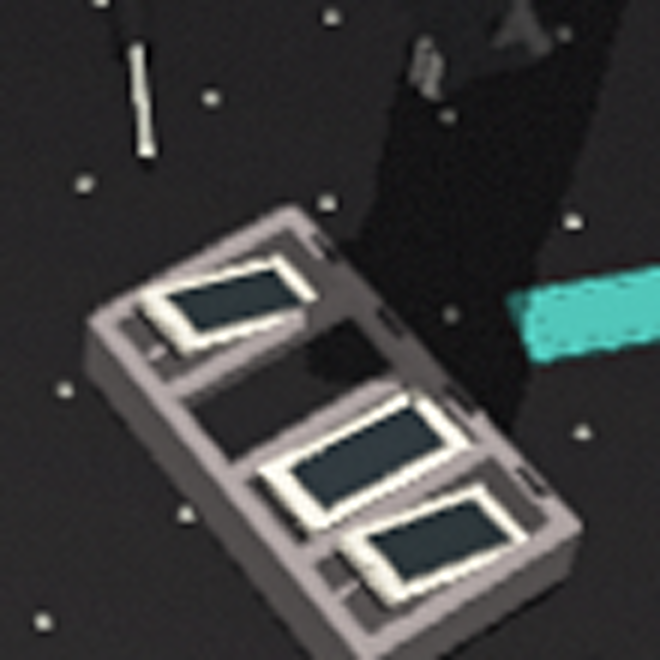

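View pics/t7.png

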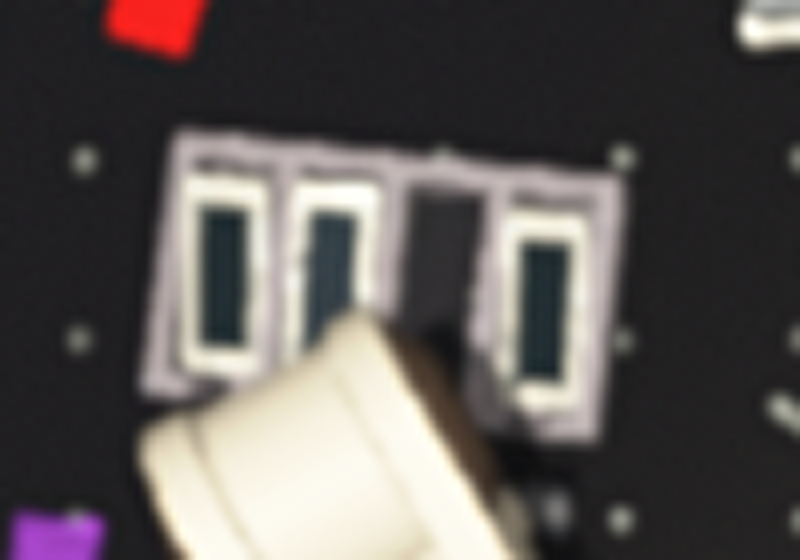

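```bash
cat >> h.py <<'E'
C={0:(.4667,.1883),2:(.4795,.3033),3:(.4857,.3619)}
CY=np.radians(-6.25); UX=np.array([np.cos(CY),np.sin(CY),0]); UY=np.array([-np.sin(CY),np.cos(CY),0]); UZ=np.array([0,0,1.])
def rayplane(n,uv,p0,nv):
    K,D,T=cal(n);uv=np.asarray(uv,np.float64).reshape(-1,1,2)
    p=cv2.undistortPoints(uv,K,D).reshape(-1,2);d=np.c_[p,np.ones(len(p))]@T[:3,:3]
    o=-T[:3,:3].T@T[:3,3];return o+d*(((p0-o)@nv)/(d@nv))[:,None]
def plate_s(im,n,i,a,th=150):
    c=np.array([*C[i],.044]);e=np.cos(a)*UX+np.sin(a)*UZ;nv=-np.sin(a)*UX+np.cos(a)*UZ
    h,w=im.shape[:2];v,u=np.mgrid[:h,:w];P=rayplane(n,np.stack([u.ravel(),v.ravel()],-1),c+.008*nv,nv)-c
    s=P@e;y=P@UY;img=im.min(2).ravel()
    m=(np.abs(s)<.075)&(np.abs(y)<.029)
    return s[m],y[m],img[m]
E
python3 - <<'E'
from h import *
s,_=bot.camera('scene');t,_=bot.camera('top')
for i,a in((0,.45),(2,.13),(3,.45)):
  for n,im in(('scene',s),('top',t)):
    S,Y,I=plate_s(im,n,i,a)
    m=np.abs(Y)<.012
    # profile along s
    b=np.arange(-70,75,4);k=np.digitize(S[m]*1000,b)
    print(i,n,[(int(b[j]),int(I[m][k==j+1].mean())) for j in range(len(b)) if (k==j+1).any()])
    w=(I>170);print('  white s',np.percentile(S[w],[1,99])*1000,'y',np.percentile(Y[w],[2,98])*1000)
E
```

```text
0 scene [(-70, 72), (-66, 90), (-62, 166), (-58, 222), (-54, 201), (-50, 116), (-46, 43), (-42, 41), (-38, 44), (-34, 44), (-30, 48), (-26, 45), (-22, 44), (-18, 44), (-14, 44), (-10, 49), (-6, 44), (-2, 43), (2, 44), (6, 47), (10, 43), (14, 44), (18, 44), (22, 44), (26, 41), (30, 44), (34, 117), (38, 211), (42, 235), (46, 224), (50, 191), (54, 147), (58, 83), (62, 54), (66, 90), (70, 98), (74, 77)]
  white s [-58.1282  53.5283] y [-22.8953  22.0162]
0 top [(-70, 99), (-66, 105), (-62, 122), (-58, 160), (-54, 205), (-50, 209), (-46, 181), (-42, 112), (-38, 67), (-34, 60), (-30, 59), (-26, 41), (-22, 41), (-18, 41), (-14, 42), (-10, 46), (-6, 46), (-2, 45), (2, 35), (6, 43), (10, 51), (14, 47), (18, 55), (22, 58), (26, 51), (30, 38), (34, 57), (38, 111), (42, 184), (46, 224), (50, 219), (54, 197), (58, 154), (62, 120), (66, 139), (70, 171)]
  white s [-64.8623  73.8989] y [-28.2936  27.4575]
2 scene [(-70, 102), (-66, 104), (-62, 106), (-58, 227), (-54, 236), (-50, 149), (-46, 43), (-42, 45), (-38, 47), (-34, 48), (-30, 47), (-26, 48), (-22, 46), (-18, 48), (-14, 47), (-10, 48), (-6, 
[... 942 characters left out ...]
46), (6, 44), (10, 45), (14, 43), (18, 45), (22, 43), (26, 42), (30, 38), (34, 81), (38, 182), (42, 229), (46, 226), (50, 192), (54, 150), (58, 87), (62, 50), (66, 91), (70, 89), (74, 78)]
  white s [-58.5195  55.7382] y [-22.4984  21.8313]
3 top [(-70, 135), (-66, 110), (-62, 127), (-58, 175), (-54, 212), (-50, 220), (-46, 200), (-42, 134), (-38, 80), (-34, 42), (-30, 45), (-26, 53), (-22, 47), (-18, 37), (-14, 44), (-10, 44), (-6, 44), (-2, 46), (2, 51), (6, 47), (10, 35), (14, 44), (18, 44), (22, 45), (26, 48), (30, 49), (34, 68), (38, 90), (42, 158), (46, 214), (50, 224), (54, 192), (58, 139), (62, 114), (66, 132), (70, 160), (74, 167)]
  white s [-72.0339  73.1611] y [-27.916   22.8754]
```

Emit:
{"method": "play_rows", "body": {"targets": [{"fingers": 0.46,"x": -0.03,"y": -0.004,"z": 0.0,"wx": 0,"wy": -7,"wz": 0},{"fingers": 0.46,"x": -0.06,"y": -0.008,"z": 0.02,"wx": 0,"wy": -14,"wz": 0},{"fingers": 0.46,"x": -0.1,"y": -0.0147,"z": 0.04,"wx": 0,"wy": -21,"wz": 0},{"fingers": 0.46,"x": -0.1249,"y": -0.0147,"z": 0.06,"wx": 0,"wy": -25.8,"wz": 0},{"fingers": 0.46,"x": -0.1249,"y": -0.0147,"z": 0.08,"wx": 0,"wy": -25.8,"wz": 0},{"fingers": 0.46,"x": -0.1249,"y": -0.0147,"z": 0.0856,"wx": 0,"wy": -25.8,"wz": 0},{"fingers": 0.46,"x": -0.1249,"y": -0.0147,"z": 0.0856,"wx": 0,"wy": -25.8,"wz": 0},{"fingers": 0.46,"x": -0.1249,"y": -0.0147,"z": 0.0856,"wx": 0,"wy": -25.8,"wz": 0},{"fingers": 0.46,"x": -0.1249,"y": -0.0147,"z": 0.0856,"wx": 0,"wy": -25.8,"wz": 0}]}}

```text
time: 11.75
ee_pos: [0.4846, 0.1885, 0.1075]
tcp_rot: [180.0, 25.7, 173.9]
wrist_force: [0.5, 0.6, 0.7]
opening: 0.0622
```

```bash
python3 - <<'E'
from h import *
s,_=bot.camera('scene');crop(s,260,160,370,270,6,'pics/s8.png')
st()
E
```

```text
t 11.8 p [0.4847 0.1885 0.1076] rpy [179.98  25.73 173.89] F [ 0.6 -0.3 -0.1] open 0.0623 q [ 28.8 -21.1 -32.1  57.5 -14.4  32.1]
```

View pics/s8.png

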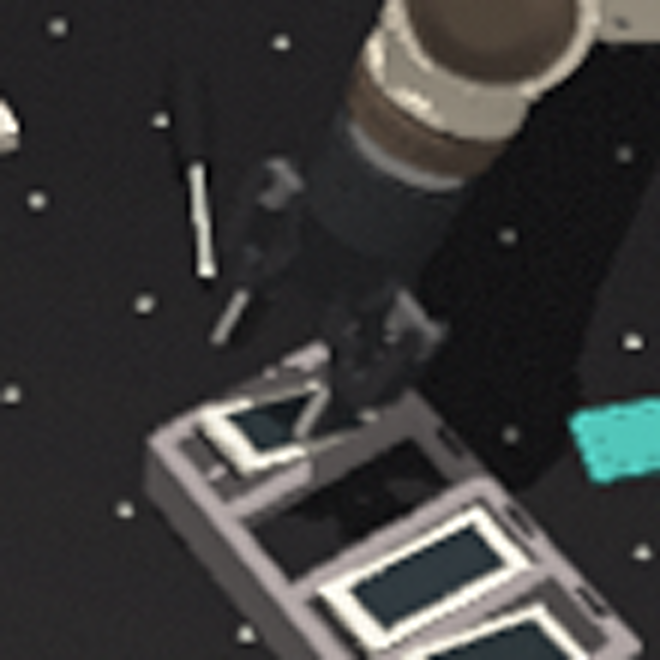

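Emit:
{"method": "play_rows", "body": {"targets": [{"fingers": 0.46,"x": 0.0017,"y": -0.0021,"z": 0.02,"wx": 0,"wy": 0,"wz": 0},{"fingers": 0.46,"x": 0.0017,"y": -0.0021,"z": 0.035,"wx": 0,"wy": 0,"wz": 0},{"fingers": 0.46,"x": 0.0017,"y": -0.0021,"z": 0.0434,"wx": 0,"wy": 0,"wz": 0},{"fingers": 0.46,"x": 0.0017,"y": -0.0021,"z": 0.0434,"wx": 0,"wy": 0,"wz": 0},{"fingers": 0.46,"x": 0.0017,"y": -0.0021,"z": 0.0434,"wx": 0,"wy": 0,"wz": 0}]}}

```text
time: 12.22
ee_pos: [0.501, 0.1839, 0.0666]
tcp_rot: [-179.9, 25.6, 173.9]
wrist_force: [0.0, 0.1, -0.0]
opening: 0.0627
```

```bash
python3 - <<'E'
from h import *
s,_=bot.camera('scene');crop(s,260,160,370,270,6,'pics/s9.png')
st()
E
```

```text
t 12.27 p [0.5012 0.1841 0.0671] rpy [-179.98   25.69  173.88] F [ 1.2 -0.6 -0.4] open 0.062 q [ 27.2 -18.2 -34.5  51.8 -13.8  30.6]
```

View pics/s9.png

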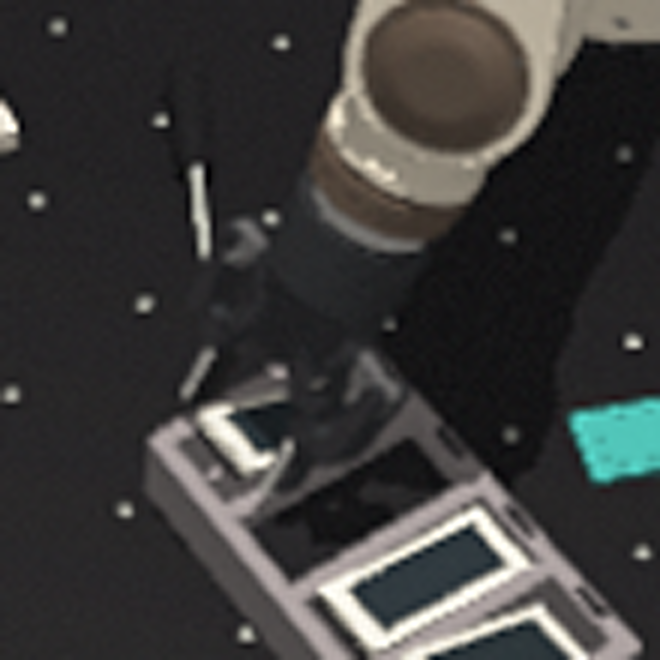

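Emit:
{"method": "play_rows", "body": {"targets": [{"fingers": -1,"x": 0,"y": 0,"z": 0,"wx": 0,"wy": 0,"wz": 0},{"fingers": -1,"x": 0,"y": 0,"z": 0,"wx": 0,"wy": 0,"wz": 0},{"fingers": -1,"x": 0,"y": 0,"z": 0,"wx": 0,"wy": 0,"wz": 0},{"fingers": -1,"x": 0,"y": 0,"z": 0,"wx": 0,"wy": 0,"wz": 0},{"fingers": -1,"x": 0,"y": 0,"z": 0,"wx": 0,"wy": 0,"wz": 0}], "grip_force": 60}}

```text
time: 12.68
ee_pos: [0.5013, 0.1841, 0.0671]
tcp_rot: [180.0, 25.7, 173.9]
wrist_force: [-1.3, 0.5, 5.2]
opening: 0.0422
```

Emit:
{"method": "play_rows", "body": {"targets": [{"fingers": -1,"x": -0.009,"y": 0,"z": -0.007,"wx": 0,"wy": 0,"wz": 0},{"fingers": -1,"x": -0.017,"y": 0,"z": -0.025,"wx": 0,"wy": 0,"wz": 0},{"fingers": -1,"x": -0.03,"y": 0,"z": -0.052,"wx": 0,"wy": 0,"wz": 0},{"fingers": -1,"x": -0.038,"y": 0,"z": -0.07,"wx": 0,"wy": 0,"wz": 0},{"fingers": -1,"x": -0.038,"y": 0,"z": -0.07,"wx": 0,"wy": 0,"wz": 0}]}}

```text
time: 13.1
ee_pos: [0.5068, 0.1842, 0.1514]
tcp_rot: [179.8, 26.0, 173.8]
wrist_force: [0.3, 1.0, -0.1]
opening: 0.0426
```

```bash
python3 - <<'E'
from h import *
s,_=bot.camera('scene');crop(s,180,110,380,290,4,'pics/s10.png')
st()
E
```

```text
t 13.15 p [0.5061 0.1839 0.1487] rpy [179.92  25.85 173.83] F [-0.9 -0.2 -1.6] open 0.0425 q [ 26.9 -19.4 -26.4  60.9 -13.7  30.3]
```

View pics/s10.png

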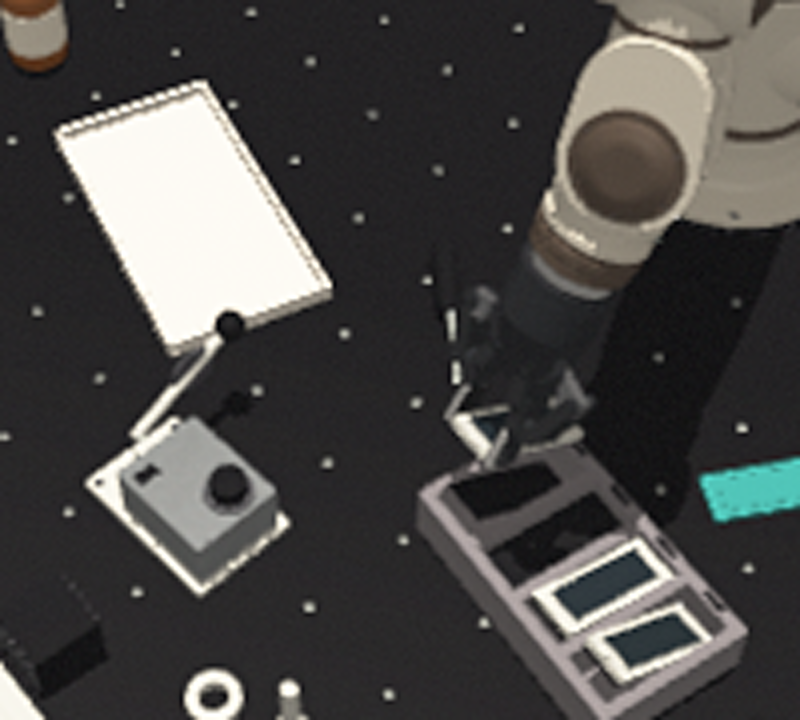

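```bash
cat >> h.py <<'E'
def goal(p,rpy):
    o=bot.get_obs();R0=R.from_euler('xyz',o['tcp_rot'],degrees=True);R1=R.from_euler('xyz',rpy,degrees=True)
    print('shift',np.round(R0.inv().apply(np.array(p)-o['ee_pos']),4),'rotvec',np.round((R0.inv()*R1).as_rotvec(degrees=True),2))
def tray():
    out=[]
    for n in('scene','top'):
        im,_=bot.camera(n);m=(im.min(2)>150).astype(np.uint8)
        m=cv2.morphologyEx(m,cv2.MORPH_CLOSE,np.ones((9,9)))
        cn,_=cv2.findContours(m,cv2.RETR_EXTERNAL,cv2.CHAIN_APPROX_NONE)
        for c in cn:
            if cv2.contourArea(c)<800: continue
            P=ray(n,c.reshape(-1,2),.018)[:,:2]*1000;r=cv2.minAreaRect(P.astype(np.float32))
            if abs(r[0][0]-474)<120 and abs(r[0][1]+255)<120: print(n,np.round(r[0],1),np.round(r[1],1),round(r[2],2))
E
python3 - <<'E'
from h import *
tray();st()
goal([.50,.0,.17],[180,0,170])
goal([.4983,-.3433,.08],[180,0,166.5])
E
```

```text
scene [ 534. -145.] [586.8 235.1] 59.99
top [ 476.5 -257.6] [304.9 165.1] 76.52
t 13.25 p [0.5047 0.1833 0.1451] rpy [-179.92   25.61  173.9 ] F [-1.1 -0.3 -0.4] open 0.0421 q [ 26.9 -19.3 -26.6  60.8 -13.7  30.3]
shift [-0.0241 -0.1827 -0.0158] rotvec [ 0.79 25.6   3.82]
shift [-0.0166 -0.5241  0.0809] rotvec [ 1.57 25.58  7.26]
```

Emit:
{"method": "play_rows", "body": {"targets": [{"fingers": -1,"x": -0.02,"y": 0,"z": -0.02,"wx": 0.4,"wy": 6,"wz": 2},{"fingers": -1,"x": -0.03,"y": -0.04,"z": -0.02,"wx": 0.8,"wy": 12,"wz": 4},{"fingers": -1,"x": -0.04,"y": -0.08,"z": -0.01,"wx": 1.2,"wy": 18,"wz": 6},{"fingers": -1,"x": -0.05,"y": -0.12,"z": 0,"wx": 1.57,"wy": 25.6,"wz": 7.26},{"fingers": -1,"x": -0.0555,"y": -0.16,"z": 0,"wx": 1.57,"wy": 25.6,"wz": 7.26},{"fingers": -1,"x": -0.0555,"y": -0.2,"z": 0,"wx": 1.57,"wy": 25.6,"wz": 7.26},{"fingers": -1,"x": -0.0555,"y": -0.24,"z": 0,"wx": 1.57,"wy": 25.6,"wz": 7.26},{"fingers": -1,"x": -0.0555,"y": -0.28,"z": 0,"wx": 1.57,"wy": 25.6,"wz": 7.26},{"fingers": -1,"x": -0.0555,"y": -0.32,"z": 0,"wx": 1.57,"wy": 25.6,"wz": 7.26},{"fingers": -1,"x": -0.0555,"y": -0.36,"z": 0,"wx": 1.57,"wy": 25.6,"wz": 7.26},{"fingers": -1,"x": -0.0555,"y": -0.4,"z": 0,"wx": 1.57,"wy": 25.6,"wz": 7.26},{"fingers": -1,"x": -0.0555,"y": -0.44,"z": 0,"wx": 1.57,"wy": 25.6,"wz": 7.26},{"fingers": -1,"x": -0.0555,"y": -0.48,"z": 0,"wx": 1.57,"wy": 25.6,"wz": 7.26},{"fingers": -1,"x": -0.045,"y": -0.51,"z": 0.02,"wx": 1.57,"wy": 25.6,"wz": 7.26},{"fingers": -1,"x": -0.03,"y": -0.5241,"z": 0.05,"wx": 1.57,"wy": 25.6,"wz": 7.26},{"fingers": -1,"x": -0.0166,"y": -0.5241,"z": 0.0809,"wx": 1.57,"wy": 25.6,"wz": 7.26},{"fingers": -1,"x": -0.0166,"y": -0.5241,"z": 0.0809,"wx": 1.57,"wy": 25.6,"wz": 7.26},{"fingers": -1,"x": -0.0166,"y": -0.5241,"z": 0.0809,"wx": 1.57,"wy": 25.6,"wz": 7.26},{"fingers": -1,"x": -0.0166,"y": -0.5241,"z": 0.0809,"wx": 1.57,"wy": 25.6,"wz": 7.26}]}}

```text
time: 14.83
ee_pos: [0.4988, -0.3428, 0.0815]
tcp_rot: [180.0, 0.0, 166.5]
wrist_force: [0.5, -0.8, -0.1]
opening: 0.0423
```

```bash
python3 - <<'E'
from h import *
s,_=bot.camera('scene');crop(s,170,80,310,210,5,'pics/s11.png')
t,_=bot.camera('top');crop(t,250,130,370,240,6,'pics/t11.png')
st();goal([.4983,-.3433,.02],[180,0,166.5])
E
```

```text
t 14.93 p [ 0.4996 -0.3431  0.0828] rpy [-179.97    0.18  166.56] F [-0.3  0.3 -0.6] open 0.0422 q [-34.5  12.3   0.6  78.2   0.  -21.1]
shift [ 0.0015 -0.0005  0.0628] rotvec [-0.03  0.18  0.06]
```

View pics/s11.png

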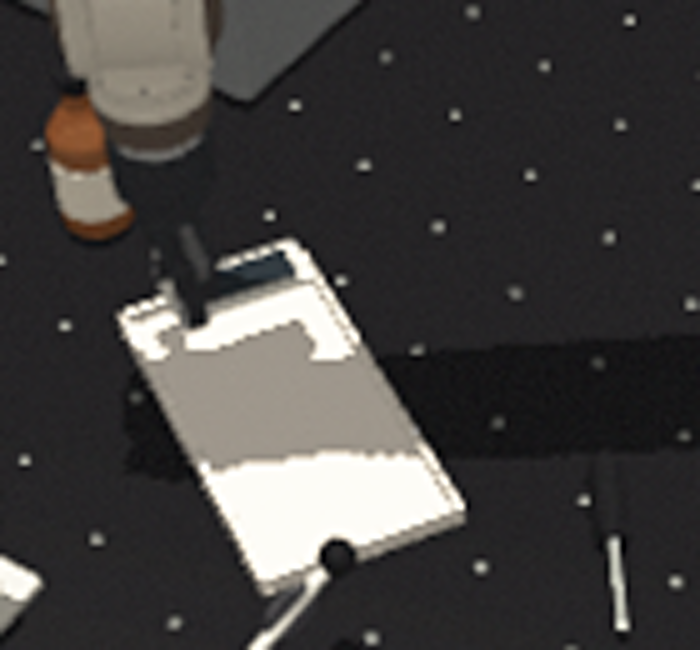

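View pics/t11.png

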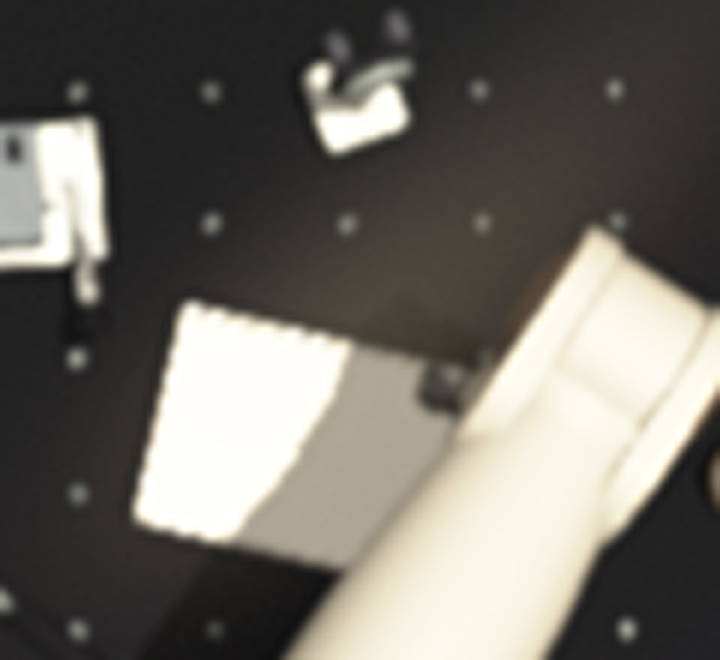

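Emit:
{"method": "play_rows", "body": {"targets": [{"fingers": -1,"x": 0.0015,"y": 0,"z": 0.03,"wx": 0,"wy": 0.1,"wz": 0},{"fingers": -1,"x": 0.0015,"y": 0,"z": 0.05,"wx": 0,"wy": 0.1,"wz": 0},{"fingers": -1,"x": 0.0015,"y": 0,"z": 0.06,"wx": 0,"wy": 0.1,"wz": 0},{"fingers": -1,"x": 0.0015,"y": 0,"z": 0.063,"wx": 0,"wy": 0.1,"wz": 0},{"fingers": -1,"x": 0.0015,"y": 0,"z": 0.065,"wx": 0,"wy": 0.1,"wz": 0},{"fingers": -1,"x": 0.0015,"y": 0,"z": 0.065,"wx": 0,"wy": 0.1,"wz": 0}]}}

```text
time: 15.43
ee_pos: [0.4978, -0.3429, 0.0167]
tcp_rot: [-180.0, 0.0, 166.5]
wrist_force: [0.1, -0.6, -1.0]
opening: 0.0427
```

```bash
python3 - <<'E'
from h import *
s,_=bot.camera('scene');crop(s,170,80,310,210,5,'pics/s12.png')
st()
E
```

```text
t 15.48 p [ 0.4979 -0.343   0.0169] rpy [-179.99    0.02  166.52] F [-0.2 -0.5  0.2] open 0.0424 q [-34.6  14.   -4.8  71.2  -0.  -21.1]
```

View pics/s12.png

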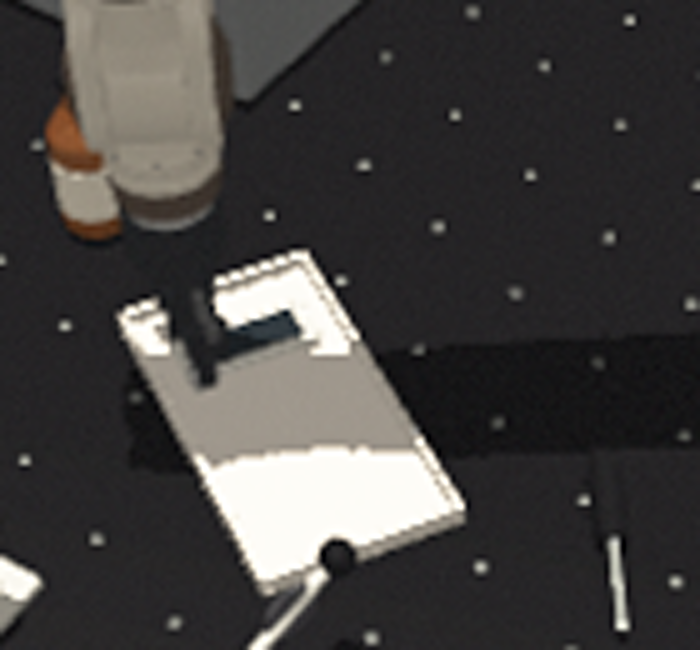

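Emit:
{"method": "play_rows", "body": {"targets": [{"fingers": -1,"x": 0,"y": 0,"z": 0.002,"wx": 0,"wy": 0,"wz": 0},{"fingers": -1,"x": 0,"y": 0,"z": 0.003,"wx": 0,"wy": 0,"wz": 0},{"fingers": -1,"x": 0,"y": 0,"z": 0.004,"wx": 0,"wy": 0,"wz": 0},{"fingers": -1,"x": 0,"y": 0,"z": 0.004,"wx": 0,"wy": 0,"wz": 0}]}}

```text
time: 15.82
ee_pos: [0.4979, -0.3432, 0.0144]
tcp_rot: [-180.0, 0.1, 166.5]
wrist_force: [-4.4, 3.4, 15.4]
opening: 0.0421
```

Emit:
{"method": "play_rows", "body": {"targets": [{"fingers": 0.46,"x": 0,"y": 0,"z": -0.002,"wx": 0,"wy": 0,"wz": 0},{"fingers": 0.46,"x": 0,"y": 0,"z": -0.002,"wx": 0,"wy": 0,"wz": 0},{"fingers": 0.46,"x": 0,"y": 0,"z": -0.002,"wx": 0,"wy": 0,"wz": 0},{"fingers": 0.46,"x": 0,"y": 0,"z": -0.002,"wx": 0,"wy": 0,"wz": 0},{"fingers": 0.46,"x": 0,"y": 0,"z": -0.02,"wx": 0,"wy": 0,"wz": 0},{"fingers": 0.46,"x": 0,"y": 0,"z": -0.06,"wx": 0,"wy": 0,"wz": 0},{"fingers": 0.46,"x": 0,"y": 0,"z": -0.1,"wx": 0,"wy": 0,"wz": 0},{"fingers": 0.46,"x": 0,"y": 0.04,"z": -0.14,"wx": 0,"wy": 0,"wz": 0},{"fingers": 0.46,"x": 0,"y": 0.08,"z": -0.15,"wx": 0,"wy": 0,"wz": 0},{"fingers": 0.46,"x": 0,"y": 0.12,"z": -0.15,"wx": 0,"wy": 0,"wz": 0},{"fingers": 0.46,"x": 0,"y": 0.16,"z": -0.15,"wx": 0,"wy": 0,"wz": 0},{"fingers": 0.46,"x": 0,"y": 0.2,"z": -0.15,"wx": 0,"wy": 0,"wz": 0},{"fingers": 0.46,"x": 0,"y": 0.24,"z": -0.15,"wx": 0,"wy": 0,"wz": 0},{"fingers": 0.46,"x": 0,"y": 0.28,"z": -0.15,"wx": 0,"wy": 0,"wz": 0},{"fingers": 0.46,"x": 0,"y": 0.32,"z": -0.15,"wx": 0,"wy": 0,"wz": 0},{"fingers": 0.46,"x": 0,"y": 0.36,"z": -0.15,"wx": 0,"wy": 0,"wz": 0},{"fingers": 0.46,"x": 0,"y": 0.4,"z": -0.15,"wx": 0,"wy": 0,"wz": 0},{"fingers": 0.46,"x": 0,"y": 0.4,"z": -0.15,"wx": 0,"wy": 0,"wz": 0}]}}

```text
time: 17.32
ee_pos: [0.5914, 0.0523, 0.1608]
tcp_rot: [179.9, -0.1, 166.8]
wrist_force: [1.7, 0.5, -0.4]
opening: 0.0623
```

```bash
python3 - <<'E'
from h import *
s,_=bot.camera('scene');crop(s,170,80,370,280,4,'pics/s13.png')
st()
# approach for plate3: TCP s=41,h=7
i=3;a=.45
c=np.array([*C[i],.044]);e=np.cos(a)*UX+np.sin(a)*UZ;nv=-np.sin(a)*UX+np.cos(a)*UZ
g=c+.042*e+.0065*nv;print(g,g+.045*nv);goal(g+.045*nv,[180,25.78,173.75])
E
```

```text
t 17.37 p [0.5909 0.0496 0.1608] rpy [179.96  -0.13 166.78] F [-1.1 -0.1 -0.7] open 0.0624 q [ 4.8 10.1  6.7 86.7  0.1 18. ]
[0.5205 0.3581 0.0681] [0.501  0.3602 0.1086]
shift [0.1584 0.2818 0.0528] rotvec [ -1.52 -25.87  -6.86]
```

View pics/s13.png

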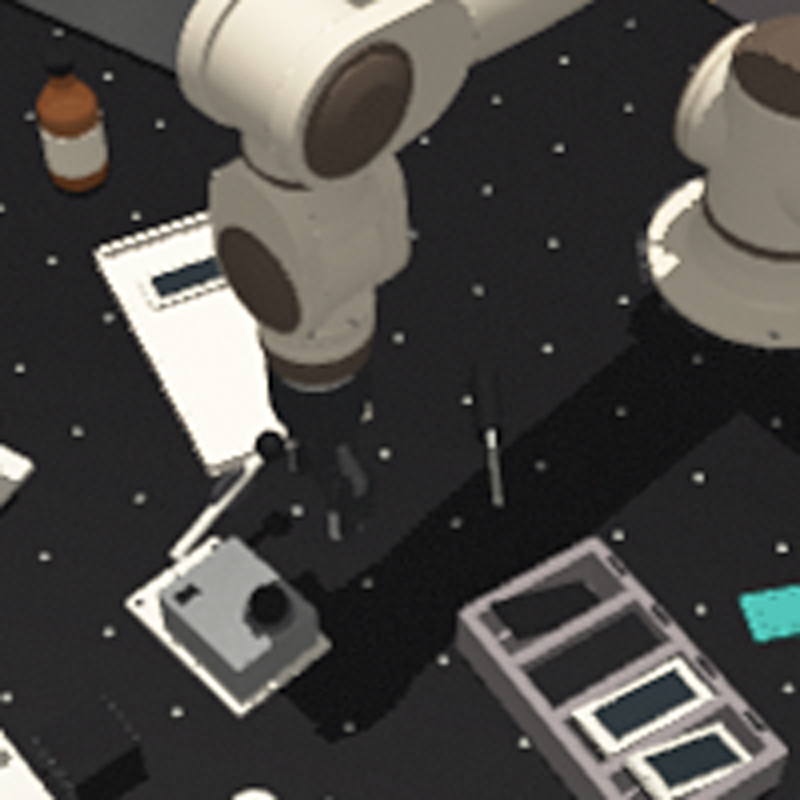

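Emit:
{"method": "play_rows", "body": {"targets": [{"fingers": 0.46,"x": 0.02,"y": 0.03,"z": 0,"wx": 0,"wy": 0,"wz": 0},{"fingers": 0.46,"x": 0.04,"y": 0.065,"z": 0,"wx": -0.3,"wy": -6,"wz": -1.5},{"fingers": 0.46,"x": 0.06,"y": 0.1,"z": 0,"wx": -0.7,"wy": -12,"wz": -3},{"fingers": 0.46,"x": 0.08,"y": 0.135,"z": 0,"wx": -1.1,"wy": -18,"wz": -4.5},{"fingers": 0.46,"x": 0.1,"y": 0.17,"z": 0,"wx": -1.5,"wy": -24,"wz": -6},{"fingers": 0.46,"x": 0.12,"y": 0.205,"z": 0,"wx": -1.52,"wy": -25.87,"wz": -6.86},{"fingers": 0.46,"x": 0.14,"y": 0.24,"z": 0.01,"wx": -1.52,"wy": -25.87,"wz": -6.86},{"fingers": 0.46,"x": 0.1584,"y": 0.2818,"z": 0.03,"wx": -1.52,"wy": -25.87,"wz": -6.86},{"fingers": 0.46,"x": 0.1584,"y": 0.2818,"z": 0.0528,"wx": -1.52,"wy": -25.87,"wz": -6.86},{"fingers": 0.46,"x": 0.1584,"y": 0.2818,"z": 0.0528,"wx": -1.52,"wy": -25.87,"wz": -6.86},{"fingers": 0.46,"x": 0.1584,"y": 0.2818,"z": 0.0528,"wx": -1.52,"wy": -25.87,"wz": -6.86},{"fingers": 0.46,"x": 0.1584,"y": 0.2818,"z": 0.0528,"wx": -1.52,"wy": -25.87,"wz": -6.86}]}}

```text
time: 18.37
ee_pos: [0.503, 0.3561, 0.1101]
tcp_rot: [-180.0, 25.9, 173.4]
wrist_force: [-0.5, -0.5, 0.3]
opening: 0.0624
```

```bash
python3 - <<'E'
from h import *
s,_=bot.camera('scene');crop(s,290,190,390,290,6,'pics/s14.png')
st();goal([.5205,.3581,.0681],[180,25.78,173.75])
E
```

```text
t 18.42 p [0.5033 0.3562 0.1108] rpy [179.95  25.89 173.35] F [-0.3 -0.4 -0.5] open 0.0624 q [ 43.9  -3.1 -16.4  59.5 -19.7  47.5]
shift [0.0035 0.0038 0.0458] rotvec [-0.12  0.11 -0.36]
```

View pics/s14.png

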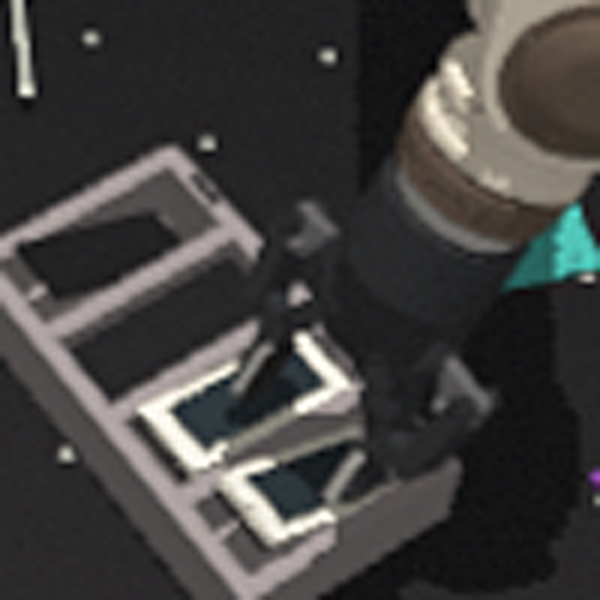

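Emit:
{"method": "play_rows", "body": {"targets": [{"fingers": 0.3,"x": 0.0035,"y": 0.0038,"z": 0.02,"wx": -0.1,"wy": 0.1,"wz": -0.4},{"fingers": 0.25,"x": 0.0035,"y": 0.0038,"z": 0.035,"wx": -0.1,"wy": 0.1,"wz": -0.4},{"fingers": 0.25,"x": 0.0035,"y": 0.0038,"z": 0.042,"wx": -0.1,"wy": 0.1,"wz": -0.4},{"fingers": 0.25,"x": 0.0035,"y": 0.0038,"z": 0.0445,"wx": -0.1,"wy": 0.1,"wz": -0.4},{"fingers": 0.25,"x": 0.0035,"y": 0.0038,"z": 0.0445,"wx": -0.1,"wy": 0.1,"wz": -0.4},{"fingers": 0.25,"x": 0.0035,"y": 0.0038,"z": 0.0445,"wx": -0.1,"wy": 0.1,"wz": -0.4}]}}

```text
time: 18.92
ee_pos: [0.5194, 0.3589, 0.0689]
tcp_rot: [-180.0, 25.8, 173.8]
wrist_force: [-0.1, -0.1, 0.6]
opening: 0.0536
```

```bash
python3 - <<'E'
from h import *
s,_=bot.camera('scene');crop(s,290,190,390,290,6,'pics/s15.png')
st()
E
```

```text
t 18.97 p [0.5193 0.3592 0.0689] rpy [-179.97   25.78  173.86] F [-0.7  0.1  0.2] open 0.0535 q [ 42.9  -0.1 -18.2  54.3 -19.2  46. ]
```

View pics/s15.png

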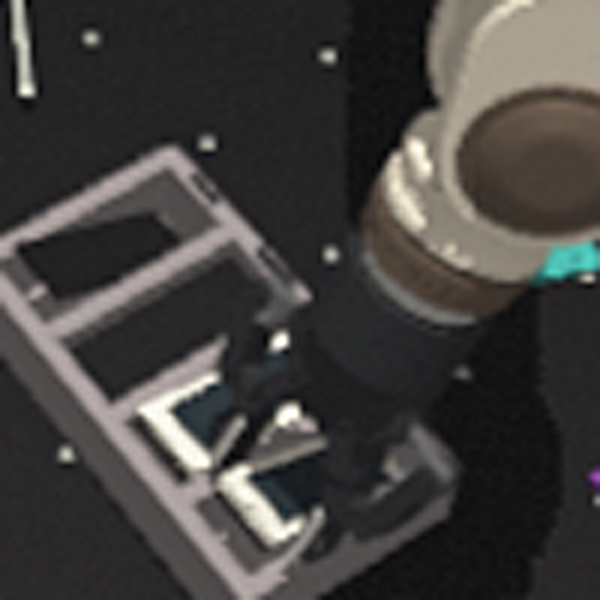

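No contact force; the fingers straddle plate3. Close.

Emit:
{"method": "play_rows", "body": {"targets": [{"fingers": -1,"x": 0,"y": 0,"z": 0,"wx": 0,"wy": 0,"wz": 0},{"fingers": -1,"x": 0,"y": 0,"z": 0,"wx": 0,"wy": 0,"wz": 0},{"fingers": -1,"x": 0,"y": 0,"z": 0,"wx": 0,"wy": 0,"wz": 0},{"fingers": -1,"x": 0,"y": 0,"z": 0,"wx": 0,"wy": 0,"wz": 0},{"fingers": -1,"x": 0,"y": 0,"z": 0,"wx": 0,"wy": 0,"wz": 0}], "grip_force": 60}}

```text
time: 19.38
ee_pos: [0.5191, 0.3594, 0.0687]
tcp_rot: [-179.9, 25.8, 173.9]
wrist_force: [-1.6, -2.9, 5.7]
opening: 0.042
```

Emit:
{"method": "play_rows", "body": {"targets": [{"fingers": -1,"x": -0.009,"y": 0,"z": -0.007,"wx": 0,"wy": 0,"wz": 0},{"fingers": -1,"x": -0.017,"y": 0,"z": -0.025,"wx": 0,"wy": 0,"wz": 0},{"fingers": -1,"x": -0.03,"y": 0,"z": -0.052,"wx": 0,"wy": 0,"wz": 0},{"fingers": -1,"x": -0.038,"y": 0,"z": -0.07,"wx": 0,"wy": 0,"wz": 0},{"fingers": -1,"x": -0.038,"y": 0,"z": -0.07,"wx": 0,"wy": 0,"wz": 0},{"fingers": -1,"x": -0.038,"y": 0,"z": -0.07,"wx": 0,"wy": 0,"wz": 0}]}}

```text
time: 19.88
ee_pos: [0.5233, 0.3593, 0.1489]
tcp_rot: [180.0, 25.8, 173.9]
wrist_force: [-0.4, -1.1, -1.4]
opening: 0.0421
```

```bash
python3 - <<'E'
from h import *
s,_=bot.camera('scene');crop(s,180,110,380,290,4,'pics/s16.png')
tray();st()
goal([.535,.2,.17],[180,0,170])
goal([.517,-.265,.08],[180,0,166.5])
goal([.517,-.265,.17],[180,0,166.5])
E
```

```text
scene [ 534. -145.] [586.8 235.1] 59.99
top [ 476.5 -257.5] [304.8 165.1] 76.52
t 20.03 p [0.5222 0.3584 0.1456] rpy [-179.79   25.62  173.97] F [-0.   0.  -1.8] open 0.0419 q [ 42.6  -1.6 -11.   63.1 -19.1  45.7]
shift [-0.037  -0.1562 -0.0088] rotvec [ 0.68 25.62  3.86]
shift [-0.026  -0.6202  0.0875] rotvec [ 1.46 25.6   7.3 ]
shift [-0.0649 -0.6205  0.0063] rotvec [ 1.46 25.6   7.3 ]
```

View pics/s16.png

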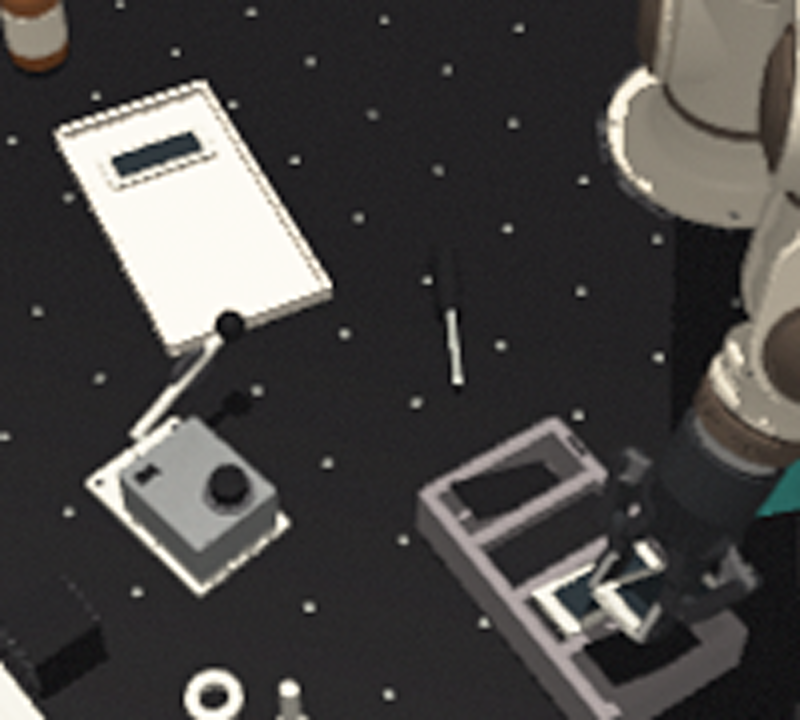

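Emit:
{"method": "play_rows", "body": {"targets": [{"fingers": -1,"x": -0.02,"y": 0,"z": -0.02,"wx": 0.3,"wy": 6,"wz": 1.5},{"fingers": -1,"x": -0.03,"y": -0.04,"z": -0.02,"wx": 0.6,"wy": 12,"wz": 3},{"fingers": -1,"x": -0.04,"y": -0.08,"z": -0.01,"wx": 0.9,"wy": 18,"wz": 5},{"fingers": -1,"x": -0.05,"y": -0.12,"z": 0,"wx": 1.46,"wy": 25.6,"wz": 7.3},{"fingers": -1,"x": -0.06,"y": -0.16,"z": 0,"wx": 1.46,"wy": 25.6,"wz": 7.3},{"fingers": -1,"x": -0.06,"y": -0.2,"z": 0,"wx": 1.46,"wy": 25.6,"wz": 7.3},{"fingers": -1,"x": -0.06,"y": -0.24,"z": 0,"wx": 1.46,"wy": 25.6,"wz": 7.3},{"fingers": -1,"x": -0.06,"y": -0.28,"z": 0,"wx": 1.46,"wy": 25.6,"wz": 7.3},{"fingers": -1,"x": -0.06,"y": -0.32,"z": 0,"wx": 1.46,"wy": 25.6,"wz": 7.3},{"fingers": -1,"x": -0.06,"y": -0.36,"z": 0,"wx": 1.46,"wy": 25.6,"wz": 7.3},{"fingers": -1,"x": -0.06,"y": -0.4,"z": 0,"wx": 1.46,"wy": 25.6,"wz": 7.3},{"fingers": -1,"x": -0.06,"y": -0.44,"z": 0,"wx": 1.46,"wy": 25.6,"wz": 7.3},{"fingers": -1,"x": -0.06,"y": -0.48,"z": 0,"wx": 1.46,"wy": 25.6,"wz": 7.3},{"fingers": -1,"x": -0.06,"y": -0.52,"z": 0,"wx": 1.46,"wy": 25.6,"wz": 7.3},{"fingers": -1,"x": -0.06,"y": -0.56,"z": 0.01,"wx": 1.46,"wy": 25.6,"wz": 7.3},{"fingers": -1,"x": -0.05,"y": -0.6,"z": 0.03,"wx": 1.46,"wy": 25.6,"wz": 7.3},{"fingers": -1,"x": -0.035,"y": -0.6202,"z": 0.06,"wx": 1.46,"wy": 25.6,"wz": 7.3},{"fingers": -1,"x": -0.026,"y": -0.6202,"z": 0.0875,"wx": 1.46,"wy": 25.6,"wz": 7.3},{"fingers": -1,"x": -0.026,"y": -0.6202,"z": 0.0875,"wx": 1.46,"wy": 25.6,"wz": 7.3},{"fingers": -1,"x": -0.026,"y": -0.6202,"z": 0.0875,"wx": 1.46,"wy": 25.6,"wz": 7.3}]}}

```text
time: 21.7
ee_pos: [0.5161, -0.2639, 0.0786]
tcp_rot: [179.8, -0.2, 166.5]
wrist_force: [0.2, 0.4, -1.1]
opening: 0.0423
```

```bash
python3 - <<'E'
from h import *
s,_=bot.camera('scene');crop(s,170,80,310,210,5,'pics/s17.png')
st();goal([.517,-.265,.018],[180,0,166.5])
E
```

```text
t 21.75 p [ 0.5173 -0.264   0.0808] rpy [179.87   0.   166.52] F [-0.5 -0.7 -0.4] open 0.0421 q [-27.1   9.1  -3.3  77.7   0.1 -13.6]
shift [ 0.     -0.0012  0.0628] rotvec [0.13 0.   0.02]
```

View pics/s17.png

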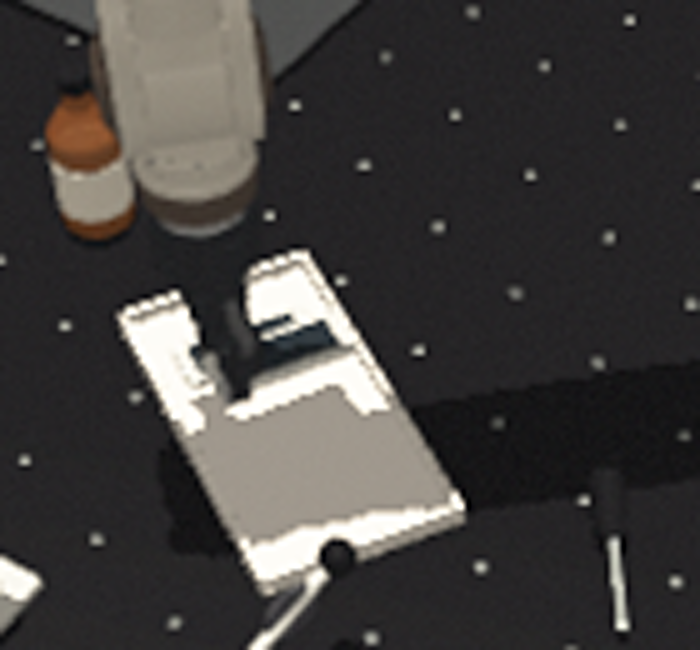

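Emit:
{"method": "play_rows", "body": {"targets": [{"fingers": -1,"x": 0,"y": -0.001,"z": 0.03,"wx": 0.1,"wy": 0,"wz": 0},{"fingers": -1,"x": 0,"y": -0.001,"z": 0.05,"wx": 0.1,"wy": 0,"wz": 0},{"fingers": -1,"x": 0,"y": -0.001,"z": 0.06,"wx": 0.1,"wy": 0,"wz": 0},{"fingers": -1,"x": 0,"y": -0.001,"z": 0.063,"wx": 0.1,"wy": 0,"wz": 0},{"fingers": -1,"x": 0,"y": -0.001,"z": 0.065,"wx": 0.1,"wy": 0,"wz": 0},{"fingers": -1,"x": 0,"y": -0.001,"z": 0.0665,"wx": 0.1,"wy": 0,"wz": 0},{"fingers": -1,"x": 0,"y": -0.001,"z": 0.0665,"wx": 0.1,"wy": 0,"wz": 0}]}}

```text
time: 22.33
ee_pos: [0.5182, -0.2655, 0.0155]
tcp_rot: [-180.0, 0.2, 166.5]
wrist_force: [0.3, 1.2, -1.7]
opening: 0.042
```

Emit:
{"method": "play_rows", "body": {"targets": [{"fingers": -1,"x": 0,"y": 0,"z": 0.002,"wx": 0,"wy": 0,"wz": 0},{"fingers": -1,"x": 0,"y": 0,"z": 0.002,"wx": 0,"wy": 0,"wz": 0}]}}

```text
time: 22.5
ee_pos: [0.5184, -0.2657, 0.0144]
tcp_rot: [-180.0, 0.2, 166.5]
wrist_force: [-2.7, 2.7, 10.7]
opening: 0.0422
```

Emit:
{"method": "play_rows", "body": {"targets": [{"fingers": 0.46,"x": 0,"y": 0,"z": -0.002,"wx": 0,"wy": 0,"wz": 0},{"fingers": 0.46,"x": 0,"y": 0,"z": -0.002,"wx": 0,"wy": 0,"wz": 0},{"fingers": 0.46,"x": 0,"y": 0,"z": -0.002,"wx": 0,"wy": 0,"wz": 0},{"fingers": 0.46,"x": 0,"y": 0,"z": -0.002,"wx": 0,"wy": 0,"wz": 0},{"fingers": 0.46,"x": 0,"y": 0,"z": -0.03,"wx": 0,"wy": 0,"wz": 0},{"fingers": 0.46,"x": 0,"y": 0,"z": -0.07,"wx": 0,"wy": 0,"wz": 0},{"fingers": -1,"x": 0.01,"y": 0.02,"z": -0.11,"wx": 0,"wy": 0,"wz": 0},{"fingers": -1,"x": 0.2115,"y": 0.5393,"z": -0.125,"wx": 0,"wy": 0,"wz": -7.2},{"fingers": -1,"x": 0.2115,"y": 0.5393,"z": -0.125,"wx": 0,"wy": 0,"wz": -7.2},{"fingers": -1,"x": 0.2115,"y": 0.5393,"z": -0.125,"wx": 0,"wy": 0,"wz": -7.2},{"fingers": -1,"x": 0.2115,"y": 0.5393,"z": -0.125,"wx": 0,"wy": 0,"wz": -7.2},{"fingers": -1,"x": 0.2115,"y": 0.5393,"z": -0.125,"wx": 0,"wy": 0,"wz": -7.2},{"fingers": -1,"x": 0.2115,"y": 0.5393,"z": -0.125,"wx": 0,"wy": 0,"wz": -7.2},{"fingers": -1,"x": 0.2115,"y": 0.5393,"z": -0.125,"wx": 0,"wy": 0,"wz": -7.2},{"fingers": -1,"x": 0.2115,"y": 0.5393,"z": -0.125,"wx": 0,"wy": 0,"wz": -7.2},{"fingers": -1,"x": 0.2115,"y": 0.5393,"z": -0.125,"wx": 0,"wy": 0,"wz": -7.2},{"fingers": -1,"x": 0.2115,"y": 0.5393,"z": -0.125,"wx": 0,"wy": 0,"wz": -7.2},{"fingers": -1,"x": 0.2115,"y": 0.5393,"z": -0.125,"wx": 0,"wy": 0,"wz": -7.2},{"fingers": -1,"x": 0.2115,"y": 0.5393,"z": -0.125,"wx": 0,"wy": 0,"wz": -7.2},{"fingers": -1,"x": 0.2115,"y": 0.5393,"z": -0.125,"wx": 0,"wy": 0,"wz": -7.2}]}}

```text
time: 24.17
ee_pos: [0.4391, 0.293, 0.1364]
tcp_rot: [180.0, 0.1, 173.7]
wrist_force: [1.0, 0.4, -0.1]
opening: 0.0001
```

```bash
python3 - <<'E'
from h import *
s,_=bot.camera('scene');crop(s,170,80,370,280,4,'pics/s18.png')
st();goal([.4378,.3079,.0445],[180,0,173.8])
E
```

```text
t 24.22 p [0.4382 0.2988 0.1362] rpy [179.82   0.08 173.91] F [-5.4  1.2 -1.3] open 0.0001 q [34.2  1.3 -5.5 83.   0.1 40.3]
shift [0.0015 0.0087 0.0918] rotvec [0.18 0.08 0.11]
```

View pics/s18.png

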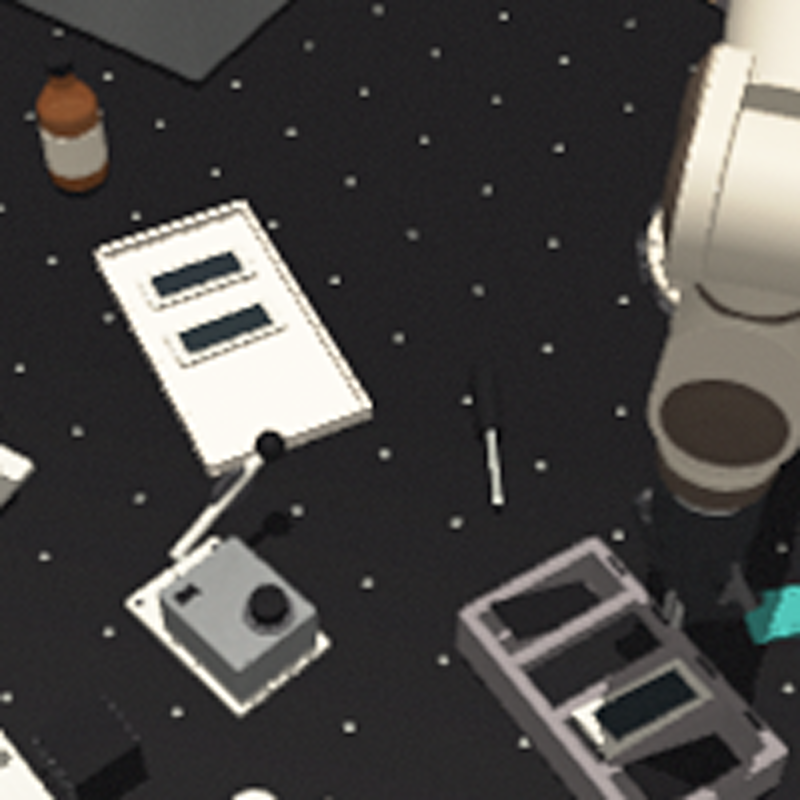

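```bash
python3 - <<'E'
from h import *
s,_=bot.camera('scene');st();goal([.4395,.3079,.0445],[180,0,173.8])
crop(s,300,210,380,290,8,'pics/s19.png')
E
```

```text
t 24.27 p [0.4387 0.2957 0.136 ] rpy [179.94   0.07 174.01] F [-0.8 -0.8 -0.1] open -0.0003 q [34.   1.2 -5.6 83.1  0.  40. ]
shift [0.0006 0.0121 0.0915] rotvec [0.06 0.07 0.21]
```

View pics/s19.png

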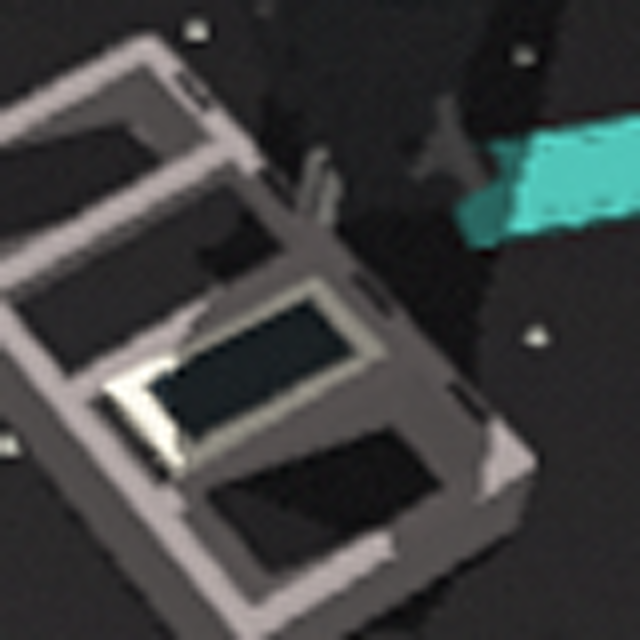

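Emit:
{"method": "play_rows", "body": {"targets": [{"fingers": -1,"x": 0.0006,"y": 0.0121,"z": 0.03,"wx": 0,"wy": 0,"wz": 0.2},{"fingers": -1,"x": 0.0006,"y": 0.0121,"z": 0.06,"wx": 0,"wy": 0,"wz": 0.2},{"fingers": -1,"x": 0.0006,"y": 0.0121,"z": 0.072,"wx": 0,"wy": 0,"wz": 0.2},{"fingers": -1,"x": 0.0006,"y": 0.0121,"z": 0.077,"wx": 0,"wy": 0,"wz": 0.2},{"fingers": -1,"x": 0.0006,"y": 0.0121,"z": 0.08,"wx": 0,"wy": 0,"wz": 0.2},{"fingers": -1,"x": 0.0006,"y": 0.0121,"z": 0.083,"wx": 0,"wy": 0,"wz": 0.2}]}}

```text
time: 24.77
ee_pos: [0.4411, 0.3027, 0.0545]
tcp_rot: [180.0, 0.1, 173.5]
wrist_force: [-3.4, -1.1, 3.3]
opening: -0.0002
```

Emit:
{"method": "play_rows", "body": {"targets": [{"fingers": -1,"x": 0.0006,"y": 0.003,"z": 0.003,"wx": 0,"wy": 0,"wz": 0},{"fingers": -1,"x": 0.0006,"y": 0.003,"z": 0.006,"wx": 0,"wy": 0,"wz": 0},{"fingers": -1,"x": 0.0006,"y": 0.003,"z": 0.0085,"wx": 0,"wy": 0,"wz": 0},{"fingers": -1,"x": 0.0006,"y": 0.003,"z": 0.01,"wx": 0,"wy": 0,"wz": 0},{"fingers": -1,"x": 0.0006,"y": 0.003,"z": 0.01,"wx": 0,"wy": 0,"wz": 0}]}}

```text
time: 25.18
ee_pos: [0.4419, 0.3068, 0.0483]
tcp_rot: [179.8, 0.3, 173.5]
wrist_force: [-11.4, -7.8, 33.0]
opening: -0.0001
```

Emit:
{"method": "play_rows", "body": {"targets": [{"fingers": -1,"x": 0,"y": 0,"z": -0.03,"wx": 0,"wy": 0,"wz": 0},{"fingers": 0.2,"x": 0.02,"y": 0,"z": -0.07,"wx": 0,"wy": 0,"wz": 0},{"fingers": 0.46,"x": 0.05,"y": 0,"z": -0.1,"wx": 0,"wy": 0,"wz": 0},{"fingers": 0.46,"x": 0.05,"y": 0,"z": -0.1,"wx": 0,"wy": 0,"wz": 0},{"fingers": 0.46,"x": 0.05,"y": 0,"z": -0.1,"wx": 0,"wy": 0,"wz": 0}]}}

```text
time: 25.6
ee_pos: [0.3911, 0.313, 0.1463]
tcp_rot: [179.8, 0.3, 173.6]
wrist_force: [0.0, 0.5, -0.5]
opening: 0.0479
```

```bash
python3 - <<'E'
from h import *
s,_=bot.camera('scene');crop(s,290,200,380,290,8,'pics/s20.png')
S,Y,I=plate_s(s,'scene',2,.45)
m=np.abs(Y)<.012;b=np.arange(-70,75,4);k=np.digitize(S[m]*1000,b)
print([(int(b[j]),int(I[m][k==j+1].mean())) for j in range(len(b)) if (k==j+1).any()])
w=(I>170);print(np.percentile(Y[w],[2,98])*1000)
i=2;a=.45
c=np.array([*C[i],.044]);e=np.cos(a)*UX+np.sin(a)*UZ;nv=-np.sin(a)*UX+np.cos(a)*UZ
for ss in(.042,.038):
  g=c+ss*e+.006*nv;print(g,g+.045*nv);goal(g+.045*nv,[180,25.78,173.75])
st()
E
```

```text
[(-70, 75), (-66, 92), (-62, 117), (-58, 118), (-54, 84), (-50, 34), (-46, 22), (-42, 24), (-38, 27), (-34, 27), (-30, 33), (-26, 33), (-22, 39), (-18, 43), (-14, 45), (-10, 44), (-6, 43), (-2, 44), (2, 44), (6, 44), (10, 44), (14, 45), (18, 44), (22, 43), (26, 39), (30, 60), (34, 156), (38, 221), (42, 232), (46, 213), (50, 171), (54, 109), (58, 46), (62, 61), (66, 89), (70, 92), (74, 76)]
[-22.2054  23.6162]
[0.5145 0.2995 0.0677] [0.495  0.3016 0.1082]
shift [-0.1043  0.0009  0.0365] rotvec [  0.08 -25.56  -0.23]
[0.5109 0.2999 0.0659] [0.4915 0.302  0.1065]
shift [-0.1007  0.0009  0.0383] rotvec [  0.08 -25.56  -0.23]
t 25.65 p [0.3912 0.3124 0.1443] rpy [179.87   0.22 173.54] F [0.4 0.5 0. ] open 0.0555 q [38.6 -2.9 -8.7 83.9 -0.1 45.1]
```

View pics/s20.png

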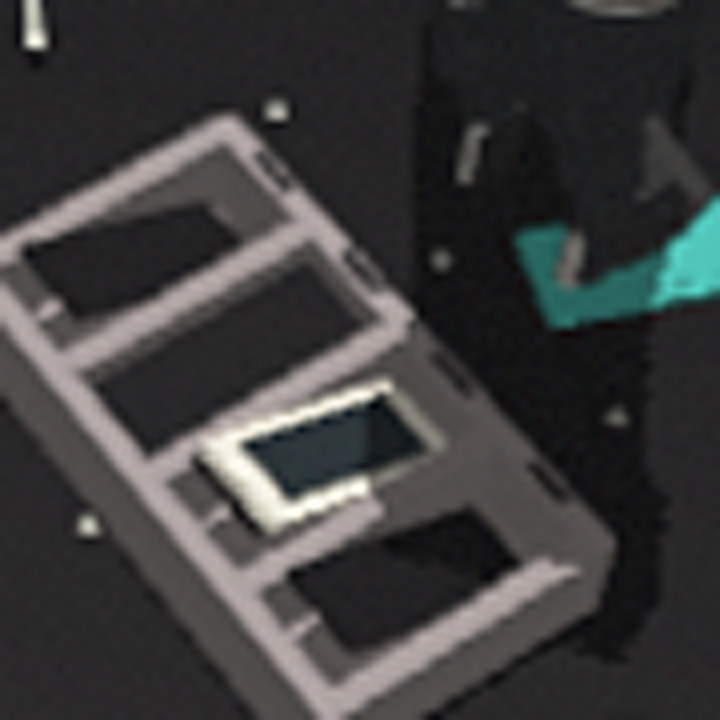

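Emit:
{"method": "play_rows", "body": {"targets": [{"fingers": 0.35,"x": -0.02,"y": 0.001,"z": 0,"wx": 0,"wy": -6,"wz": 0},{"fingers": 0.35,"x": -0.055,"y": 0.001,"z": 0.01,"wx": 0,"wy": -13,"wz": 0},{"fingers": 0.35,"x": -0.09,"y": 0.001,"z": 0.02,"wx": 0,"wy": -20,"wz": 0},{"fingers": 0.35,"x": -0.1034,"y": 0.001,"z": 0.037,"wx": 0,"wy": -25.6,"wz": -0.2},{"fingers": 0.35,"x": -0.1034,"y": 0.001,"z": 0.037,"wx": 0,"wy": -25.6,"wz": -0.2},{"fingers": 0.35,"x": -0.1034,"y": 0.001,"z": 0.037,"wx": 0,"wy": -25.6,"wz": -0.2},{"fingers": 0.35,"x": -0.1034,"y": 0.001,"z": 0.037,"wx": 0,"wy": -25.6,"wz": -0.2}]}}

```text
time: 26.23
ee_pos: [0.4936, 0.3012, 0.107]
tcp_rot: [-180.0, 25.5, 173.7]
wrist_force: [0.8, 0.9, 1.5]
opening: 0.0579
```

```bash
python3 - <<'E'
from h import *
st();goal([.5137,.2997,.0673],[180,25.78,173.75])
s,_=bot.camera('scene');crop(s,290,200,380,290,8,'pics/s21.png')
st()
E
```

```text
t 26.23 p [0.4936 0.3012 0.107 ] rpy [-179.96   25.52  173.7 ] F [0.8 0.9 1.5] open 0.0579 q [ 39.9  -9.4 -22.6  58.5 -18.1  43.2]
shift [-0.0011  0.0008  0.0445] rotvec [-0.06 -0.26 -0.05]
t 26.28 p [0.4942 0.3016 0.1079] rpy [179.97  25.61 173.66] F [-0.6  0.4  0.8] open 0.0577 q [ 39.9  -9.4 -22.5  58.5 -18.2  43.2]
```

View pics/s21.png

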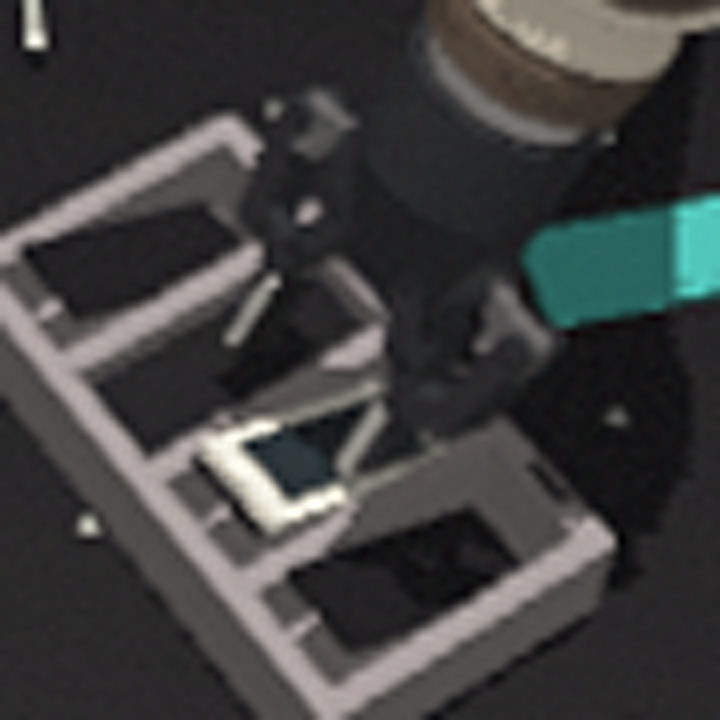

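Emit:
{"method": "play_rows", "body": {"targets": [{"fingers": 0.3,"x": -0.001,"y": 0.001,"z": 0.02,"wx": 0,"wy": 0,"wz": 0},{"fingers": 0.3,"x": -0.001,"y": 0.001,"z": 0.035,"wx": 0,"wy": 0,"wz": 0},{"fingers": 0.3,"x": -0.001,"y": 0.001,"z": 0.042,"wx": 0,"wy": 0,"wz": 0},{"fingers": 0.3,"x": -0.001,"y": 0.001,"z": 0.0445,"wx": 0,"wy": 0,"wz": 0},{"fingers": 0.3,"x": -0.001,"y": 0.001,"z": 0.0445,"wx": 0,"wy": 0,"wz": 0},{"fingers": -1,"x": -0.001,"y": 0.001,"z": 0.0445,"wx": 0,"wy": 0,"wz": 0},{"fingers": -1,"x": -0.001,"y": 0.001,"z": 0.0445,"wx": 0,"wy": 0,"wz": 0},{"fingers": -1,"x": -0.001,"y": 0.001,"z": 0.0445,"wx": 0,"wy": 0,"wz": 0},{"fingers": -1,"x": -0.001,"y": 0.001,"z": 0.0445,"wx": 0,"wy": 0,"wz": 0},{"fingers": -1,"x": -0.001,"y": 0.001,"z": 0.0445,"wx": 0,"wy": 0,"wz": 0}], "grip_force": 60}}

```text
time: 27.12
ee_pos: [0.5141, 0.3002, 0.0678]
tcp_rot: [180.0, 25.8, 173.7]
wrist_force: [-0.5, -0.1, 4.7]
opening: 0.0421
```

Emit:
{"method": "play_rows", "body": {"targets": [{"fingers": -1,"x": -0.009,"y": 0,"z": -0.007,"wx": 0,"wy": 0,"wz": 0},{"fingers": -1,"x": -0.017,"y": 0,"z": -0.025,"wx": 0,"wy": 0,"wz": 0},{"fingers": -1,"x": -0.03,"y": 0,"z": -0.052,"wx": 0,"wy": 0,"wz": 0},{"fingers": -1,"x": -0.038,"y": 0,"z": -0.07,"wx": 0,"wy": 0,"wz": 0},{"fingers": -1,"x": -0.038,"y": 0,"z": -0.07,"wx": 0,"wy": 0,"wz": 0},{"fingers": -1,"x": -0.038,"y": 0,"z": -0.07,"wx": 0,"wy": 0,"wz": 0}]}}

```text
time: 27.62
ee_pos: [0.5183, 0.2996, 0.1478]
tcp_rot: [180.0, 25.8, 173.7]
wrist_force: [0.5, -0.3, -1.6]
opening: 0.0423
```

```bash
python3 - <<'E'
from h import *
s,_=bot.camera('scene');crop(s,180,110,380,290,4,'pics/s22.png')
tray();st()
goal([.5355,-.187,.08],[180,0,166.5])
goal([.5355,-.187,.18],[180,0,166.5])
E
```

```text
scene [ 534. -145.] [586.8 235.1] 59.99
top [ 475.6 -257.4] [304.9 163.3] 76.53
t 27.77 p [0.5172 0.2989 0.1447] rpy [-179.85   25.58  173.76] F [ 0.5 -0.7 -1.3] open 0.0421 q [ 38.   -7.8 -17.1  61.9 -17.7  41.4]
shift [-0.0362 -0.4808  0.0903] rotvec [ 1.47 25.55  7.1 ]
shift [-0.0793 -0.481   0.0001] rotvec [ 1.47 25.55  7.1 ]
```

View pics/s22.png

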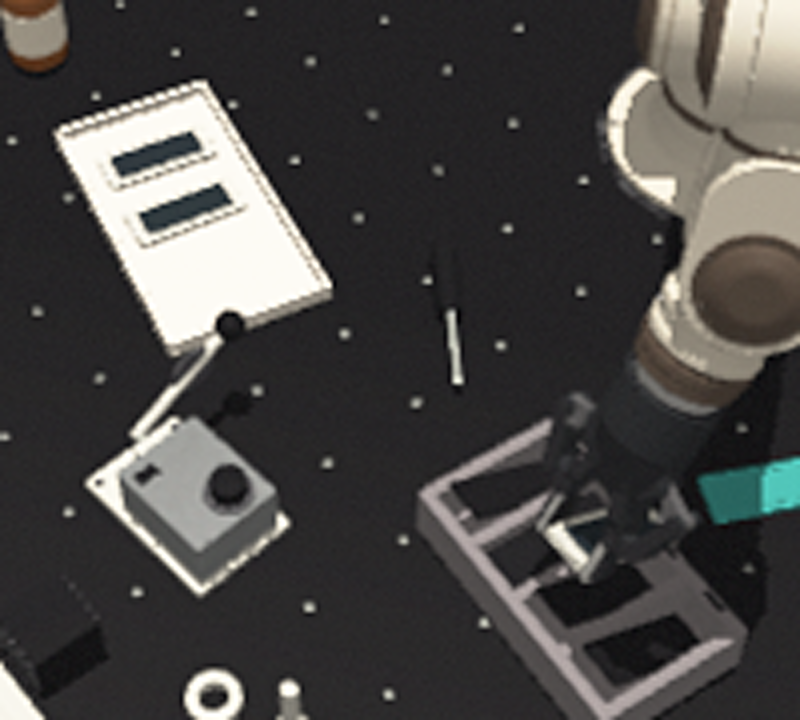

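Emit:
{"method": "play_rows", "body": {"targets": [{"fingers": -1,"x": -0.02,"y": 0,"z": -0.02,"wx": 0.3,"wy": 6,"wz": 1.5},{"fingers": -1,"x": -0.035,"y": -0.03,"z": -0.02,"wx": 0.6,"wy": 12,"wz": 3},{"fingers": -1,"x": -0.05,"y": -0.06,"z": -0.01,"wx": 0.9,"wy": 18,"wz": 5},{"fingers": -1,"x": -0.065,"y": -0.09,"z": 0,"wx": 1.47,"wy": 25.55,"wz": 7.1},{"fingers": -1,"x": -0.0793,"y": -0.12,"z": 0,"wx": 1.47,"wy": 25.55,"wz": 7.1},{"fingers": -1,"x": -0.0793,"y": -0.16,"z": 0,"wx": 1.47,"wy": 25.55,"wz": 7.1},{"fingers": -1,"x": -0.0793,"y": -0.2,"z": 0,"wx": 1.47,"wy": 25.55,"wz": 7.1},{"fingers": -1,"x": -0.0793,"y": -0.24,"z": 0,"wx": 1.47,"wy": 25.55,"wz": 7.1},{"fingers": -1,"x": -0.0793,"y": -0.28,"z": 0,"wx": 1.47,"wy": 25.55,"wz": 7.1},{"fingers": -1,"x": -0.0793,"y": -0.32,"z": 0,"wx": 1.47,"wy": 25.55,"wz": 7.1},{"fingers": -1,"x": -0.0793,"y": -0.36,"z": 0,"wx": 1.47,"wy": 25.55,"wz": 7.1},{"fingers": -1,"x": -0.0793,"y": -0.4,"z": 0,"wx": 1.47,"wy": 25.55,"wz": 7.1},{"fingers": -1,"x": -0.0793,"y": -0.44,"z": 0,"wx": 1.47,"wy": 25.55,"wz": 7.1},{"fingers": -1,"x": -0.0793,"y": -0.475,"z": 0,"wx": 1.47,"wy": 25.55,"wz": 7.1},{"fingers": -1,"x": -0.066,"y": -0.481,"z": 0.027,"wx": 1.47,"wy": 25.55,"wz": 7.1},{"fingers": -1,"x": -0.05,"y": -0.481,"z": 0.06,"wx": 1.47,"wy": 25.55,"wz": 7.1},{"fingers": -1,"x": -0.0362,"y": -0.481,"z": 0.09,"wx": 1.47,"wy": 25.55,"wz": 7.1},{"fingers": -1,"x": -0.0362,"y": -0.481,"z": 0.09,"wx": 1.47,"wy": 25.55,"wz": 7.1},{"fingers": -1,"x": -0.0362,"y": -0.481,"z": 0.09,"wx": 1.47,"wy": 25.55,"wz": 7.1}]}}

```text
time: 29.35
ee_pos: [0.5344, -0.1862, 0.0793]
tcp_rot: [179.9, -0.2, 166.5]
wrist_force: [-0.5, 0.2, 0.3]
opening: 0.0423
```

```bash
python3 - <<'E'
from h import *
s,_=bot.camera('scene');crop(s,170,80,310,210,5,'pics/s23.png')
st();goal([.5355,-.1876,.018],[180,0,166.5])
E
```

```text
t 29.4 p [ 0.5358 -0.1865  0.0817] rpy [179.89   0.04 166.51] F [-0.3  0.3 -0.2] open 0.0418 q [-19.2   7.2  -5.3  77.5   0.1  -5.8]
shift [ 0.0001 -0.0013  0.0637] rotvec [0.11 0.04 0.01]
```

View pics/s23.png

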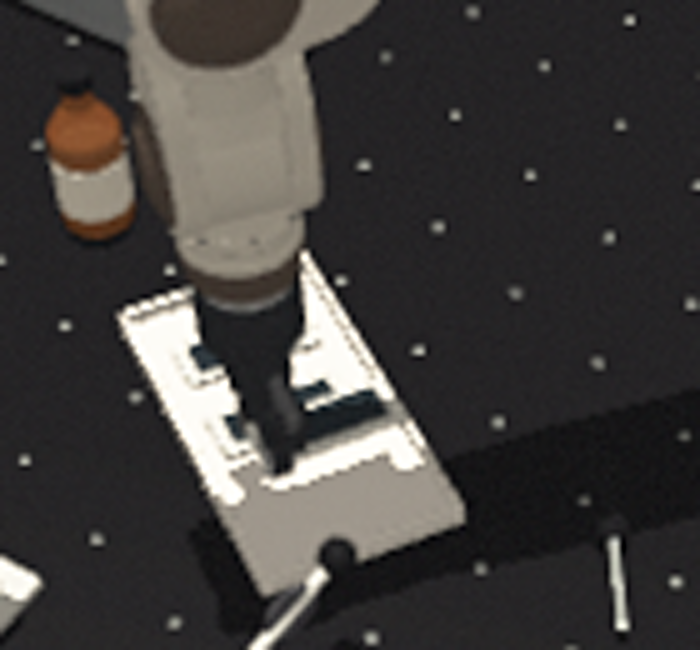

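Emit:
{"method": "play_rows", "body": {"targets": [{"fingers": -1,"x": 0,"y": -0.001,"z": 0.03,"wx": 0.1,"wy": 0,"wz": 0},{"fingers": -1,"x": 0,"y": -0.001,"z": 0.05,"wx": 0.1,"wy": 0,"wz": 0},{"fingers": -1,"x": 0,"y": -0.001,"z": 0.06,"wx": 0.1,"wy": 0,"wz": 0},{"fingers": -1,"x": 0,"y": -0.001,"z": 0.064,"wx": 0.1,"wy": 0,"wz": 0},{"fingers": -1,"x": 0,"y": -0.001,"z": 0.066,"wx": 0.1,"wy": 0,"wz": 0},{"fingers": -1,"x": 0,"y": -0.001,"z": 0.068,"wx": 0.1,"wy": 0,"wz": 0},{"fingers": -1,"x": 0,"y": -0.001,"z": 0.069,"wx": 0.1,"wy": 0,"wz": 0}]}}

```text
time: 29.98
ee_pos: [0.537, -0.1878, 0.0144]
tcp_rot: [-180.0, 0.2, 166.5]
wrist_force: [-4.9, 1.0, 13.5]
opening: 0.0421
```

Emit:
{"method": "play_rows", "body": {"targets": [{"fingers": 0.4,"x": 0,"y": 0,"z": -0.002,"wx": 0,"wy": 0,"wz": 0},{"fingers": 0.4,"x": 0,"y": 0,"z": -0.002,"wx": 0,"wy": 0,"wz": 0},{"fingers": 0.4,"x": 0,"y": 0,"z": -0.002,"wx": 0,"wy": 0,"wz": 0},{"fingers": 0.4,"x": 0,"y": 0,"z": -0.002,"wx": 0,"wy": 0,"wz": 0},{"fingers": 0.4,"x": 0,"y": 0,"z": -0.03,"wx": 0,"wy": 0,"wz": 0},{"fingers": 0.4,"x": 0,"y": 0,"z": -0.07,"wx": 0,"wy": 0,"wz": 0},{"fingers": -1,"x": 0,"y": 0,"z": -0.11,"wx": 0,"wy": 0,"wz": 0},{"fingers": -1,"x": 0.01,"y": 0,"z": -0.15,"wx": 0,"wy": 0,"wz": 0},{"fingers": -1,"x": 0.02,"y": 0.04,"z": -0.155,"wx": 0,"wy": 0,"wz": 0},{"fingers": -1,"x": 0.035,"y": 0.08,"z": -0.155,"wx": 0,"wy": 0,"wz": 0},{"fingers": -1,"x": 0.05,"y": 0.12,"z": -0.155,"wx": 0,"wy": 0,"wz": -2},{"fingers": -1,"x": 0.065,"y": 0.16,"z": -0.155,"wx": 0,"wy": 0,"wz": -4},{"fingers": -1,"x": 0.08,"y": 0.2,"z": -0.155,"wx": 0,"wy": 0,"wz": -6},{"fingers": -1,"x": 0.095,"y": 0.24,"z": -0.155,"wx": 0,"wy": 0,"wz": -7.3},{"fingers": -1,"x": 0.11,"y": 0.28,"z": -0.15,"wx": 0,"wy": 0,"wz": -7.3},{"fingers": -1,"x": 0.1144,"y": 0.32,"z": -0.14,"wx": 0,"wy": 0,"wz": -7.3},{"fingers": -1,"x": 0.1144,"y": 0.3546,"z": -0.12,"wx": 0,"wy": 0,"wz": -7.3},{"fingers": -1,"x": 0.1144,"y": 0.3546,"z": -0.1,"wx": 0,"wy": 0,"wz": -7.3},{"fingers": -1,"x": 0.1144,"y": 0.3546,"z": -0.1,"wx": 0,"wy": 0,"wz": -7.3},{"fingers": -1,"x": 0.1144,"y": 0.3546,"z": -0.1,"wx": 0,"wy": 0,"wz": -7.3}]}}

```text
time: 31.65
ee_pos: [0.5064, 0.1838, 0.1113]
tcp_rot: [-179.9, -0.0, 173.9]
wrist_force: [0.3, -0.7, 1.3]
opening: -0.0003
```

```bash
python3 - <<'E'
from h import *
s,_=bot.camera('scene');crop(s,170,80,370,280,4,'pics/s24.png')
st();goal([.5084,.1837,.055],[180,0,173.75])
E
```

```text
t 31.7 p [0.5071 0.1834 0.1126] rpy [-179.96    0.07  173.79] F [ 0.5 -0.5  0.5] open 0.0003 q [19.9  2.9 -6.5 80.6 -0.1 26.1]
shift [-0.0012  0.0004  0.0576] rotvec [-0.04  0.07  0.04]
```

View pics/s24.png

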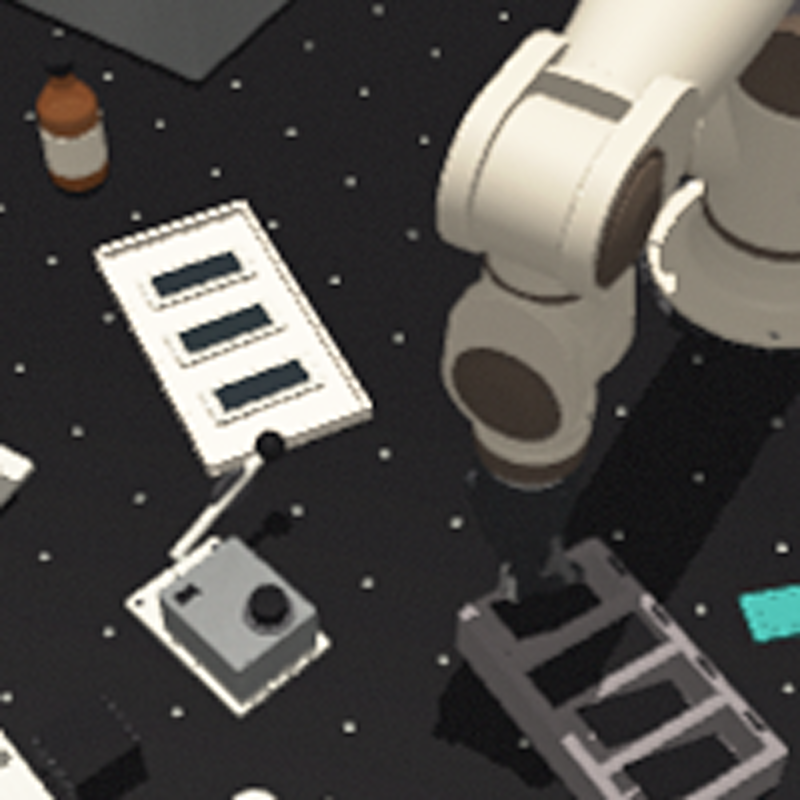

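Emit:
{"method": "play_rows", "body": {"targets": [{"fingers": -1,"x": -0.001,"y": 0,"z": 0.025,"wx": 0,"wy": 0,"wz": 0},{"fingers": -1,"x": -0.001,"y": 0,"z": 0.036,"wx": 0,"wy": 0,"wz": 0},{"fingers": -1,"x": -0.001,"y": 0,"z": 0.042,"wx": 0,"wy": 0,"wz": 0},{"fingers": -1,"x": -0.001,"y": 0,"z": 0.048,"wx": 0,"wy": 0,"wz": 0},{"fingers": -1,"x": -0.001,"y": 0,"z": 0.053,"wx": 0,"wy": 0,"wz": 0},{"fingers": -1,"x": -0.001,"y": 0,"z": 0.0565,"wx": 0,"wy": 0,"wz": 0},{"fingers": -1,"x": -0.001,"y": 0,"z": 0.0585,"wx": 0,"wy": 0,"wz": 0},{"fingers": -1,"x": -0.001,"y": 0,"z": 0.06,"wx": 0,"wy": 0,"wz": 0}]}}

```text
time: 32.37
ee_pos: [0.5088, 0.1839, 0.0546]
tcp_rot: [180.0, 0.2, 173.8]
wrist_force: [-9.4, -5.0, 31.9]
opening: 0.0003
```

Emit:
{"method": "play_rows", "body": {"targets": [{"fingers": -1,"x": 0,"y": 0,"z": -0.03,"wx": 0,"wy": 0,"wz": 0},{"fingers": -1,"x": 0,"y": 0.02,"z": -0.05,"wx": 0,"wy": 0,"wz": 0},{"fingers": -1,"x": 0,"y": 0.06,"z": -0.055,"wx": 0,"wy": 0,"wz": 0},{"fingers": -1,"x": 0,"y": 0.1,"z": -0.055,"wx": 0,"wy": 0,"wz": 0},{"fingers": -1,"x": 0,"y": 0.1157,"z": -0.045,"wx": 0,"wy": 0,"wz": 0},{"fingers": -1,"x": 0,"y": 0.1157,"z": -0.025,"wx": 0,"wy": 0,"wz": 0},{"fingers": -1,"x": 0,"y": 0.1157,"z": -0.018,"wx": 0,"wy": 0,"wz": 0},{"fingers": -1,"x": 0,"y": 0.1157,"z": -0.012,"wx": 0,"wy": 0,"wz": 0},{"fingers": -1,"x": 0,"y": 0.1157,"z": -0.006,"wx": 0,"wy": 0,"wz": 0},{"fingers": -1,"x": 0,"y": 0.1157,"z": -0.002,"wx": 0,"wy": 0,"wz": 0},{"fingers": -1,"x": 0,"y": 0.1157,"z": 0,"wx": 0,"wy": 0,"wz": 0},{"fingers": -1,"x": 0,"y": 0.1157,"z": 0,"wx": 0,"wy": 0,"wz": 0}]}}

```text
time: 33.37
ee_pos: [0.5209, 0.2985, 0.0548]
tcp_rot: [179.9, 0.1, 173.8]
wrist_force: [-7.6, -1.3, 17.2]
opening: 0.0002
```

Emit:
{"method": "play_rows", "body": {"targets": [{"fingers": -1,"x": 0,"y": 0,"z": -0.03,"wx": 0,"wy": 0,"wz": 0},{"fingers": -1,"x": 0,"y": 0.02,"z": -0.05,"wx": 0,"wy": 0,"wz": 0},{"fingers": -1,"x": 0,"y": 0.05,"z": -0.055,"wx": 0,"wy": 0,"wz": 0},{"fingers": -1,"x": 0,"y": 0.0587,"z": -0.045,"wx": 0,"wy": 0,"wz": 0},{"fingers": -1,"x": 0,"y": 0.0587,"z": -0.025,"wx": 0,"wy": 0,"wz": 0},{"fingers": -1,"x": 0,"y": 0.0587,"z": -0.018,"wx": 0,"wy": 0,"wz": 0},{"fingers": -1,"x": 0,"y": 0.0587,"z": -0.012,"wx": 0,"wy": 0,"wz": 0},{"fingers": -1,"x": 0,"y": 0.0587,"z": -0.006,"wx": 0,"wy": 0,"wz": 0},{"fingers": -1,"x": 0,"y": 0.0587,"z": -0.002,"wx": 0,"wy": 0,"wz": 0},{"fingers": -1,"x": 0,"y": 0.0587,"z": 0,"wx": 0,"wy": 0,"wz": 0},{"fingers": -1,"x": 0,"y": 0.0587,"z": 0,"wx": 0,"wy": 0,"wz": 0}]}}

```text
time: 34.28
ee_pos: [0.5274, 0.3566, 0.0549]
tcp_rot: [180.0, 0.2, 173.8]
wrist_force: [-6.5, -5.7, 17.6]
opening: -0.0001
```

Emit:
{"method": "play_rows", "body": {"targets": [{"fingers": -1,"x": 0,"y": 0,"z": -0.03,"wx": 0,"wy": 0,"wz": 0},{"fingers": -1,"x": 0,"y": -0.02,"z": -0.05,"wx": 0,"wy": 0,"wz": 0},{"fingers": -1,"x": 0,"y": -0.06,"z": -0.055,"wx": 0,"wy": 0,"wz": 0},{"fingers": -1,"x": 0,"y": -0.1,"z": -0.055,"wx": 0,"wy": 0,"wz": 0},{"fingers": -1,"x": 0,"y": -0.1165,"z": -0.045,"wx": 0,"wy": 0,"wz": 0},{"fingers": -1,"x": 0,"y": -0.1165,"z": -0.025,"wx": 0,"wy": 0,"wz": 0},{"fingers": -1,"x": 0,"y": -0.1165,"z": -0.012,"wx": 0,"wy": 0,"wz": 0},{"fingers": -1,"x": 0,"y": -0.1165,"z": -0.006,"wx": 0,"wy": 0,"wz": 0},{"fingers": -1,"x": 0,"y": -0.1165,"z": -0.002,"wx": 0,"wy": 0,"wz": 0},{"fingers": -1,"x": 0,"y": -0.1165,"z": 0,"wx": 0,"wy": 0,"wz": 0},{"fingers": -1,"x": 0,"y": -0.1165,"z": 0,"wx": 0,"wy": 0,"wz": 0}]}}

```text
time: 35.2
ee_pos: [0.5141, 0.2414, 0.0548]
tcp_rot: [-179.9, 0.1, 173.8]
wrist_force: [-12.0, -9.2, 23.1]
opening: 0.0002
```

Emit:
{"method": "play_rows", "body": {"targets": [{"fingers": -1,"x": 0,"y": 0,"z": -0.04,"wx": 0,"wy": 0,"wz": 0},{"fingers": -1,"x": 0.03,"y": 0,"z": -0.08,"wx": 0,"wy": 0,"wz": 0},{"fingers": -1,"x": 0.06,"y": 0,"z": -0.11,"wx": 0,"wy": 0,"wz": 0},{"fingers": -1,"x": 0.1,"y": 0,"z": -0.13,"wx": 0,"wy": 0,"wz": 0},{"fingers": -1,"x": 0.14,"y": -0.01,"z": -0.13,"wx": 0,"wy": 0,"wz": 0},{"fingers": -1,"x": 0.14,"y": -0.03,"z": -0.13,"wx": 0,"wy": 0,"wz": 0},{"fingers": -1,"x": 0.14,"y": -0.03,"z": -0.13,"wx": 0,"wy": 0,"wz": 0}]}}

```text
time: 35.78
ee_pos: [0.3697, 0.2262, 0.1837]
tcp_rot: [180.0, 0.2, 174.0]
wrist_force: [0.6, -0.4, 0.5]
opening: 0.0
```

```bash
python3 - <<'E'
from h import *
s,_=bot.camera('scene');crop(s,180,130,380,300,4,'pics/s25.png')
t,_=bot.camera('top');crop(t,150,120,300,240,5,'pics/t25.png')
for q in('flag_knob','flag_hinge','button_top'):
  for n in('scene','top'):
    r=bot.place_of(q,n)
    z={'flag_knob':.099,'flag_hinge':.045,'button_top':.08}[q]
    print(q,n,[(np.round(x['point'],1),round(x['confidence'],2),ray(n,[x['point'][::-1]],z)[0][:2]) for x in r][:3])
st()
E
```

```text
flag_knob scene [(array([148.9, 219.5]), 0.63, array([ 0.4956, -0.2548])), (array([190.5, 238.5]), 0.45, array([ 0.5595, -0.0556]))]
flag_knob top [(array([183.6, 266. ]), 0.65, array([ 0.5658, -0.0647]))]
flag_hinge scene [(array([218.3, 211.9]), 0.98, array([ 0.6768, -0.0535]))]
flag_hinge top [(array([160.4, 260. ]), 0.71, array([ 0.6743, -0.0401]))]
button_top scene []
button_top top [(array([164.3, 238.3]), 0.49, array([0.6516, 0.0532])), (array([144.8, 193.4]), 0.29, array([0.7371, 0.2471]))]
t 36.18 p [0.3724 0.227  0.1813] rpy [-179.95    0.04  173.8 ] F [-0.5 -0.2  0.2] open -0.0002 q [ 31.4 -11.4 -12.3  89.1  -0.1  37.6]
```

View pics/s25.png

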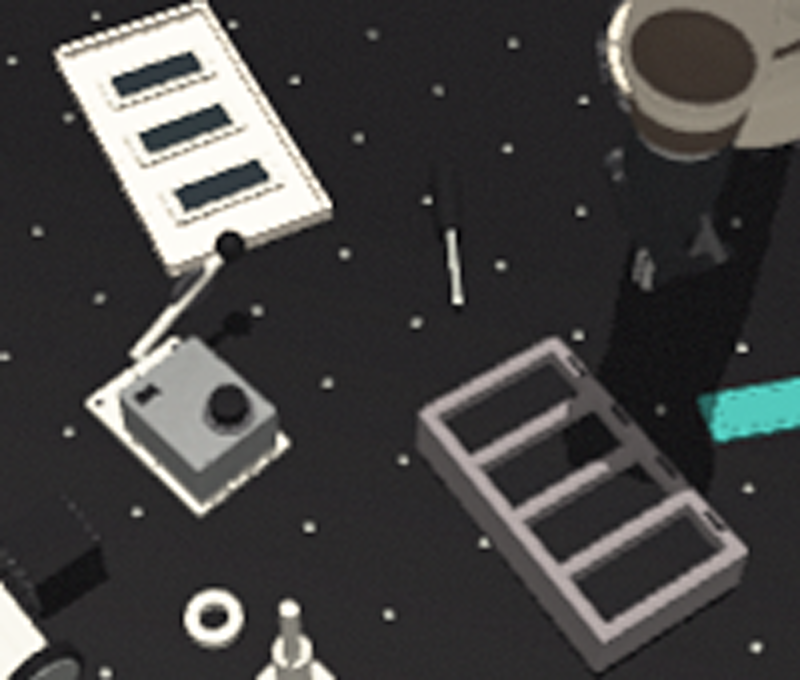

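View pics/t25.png

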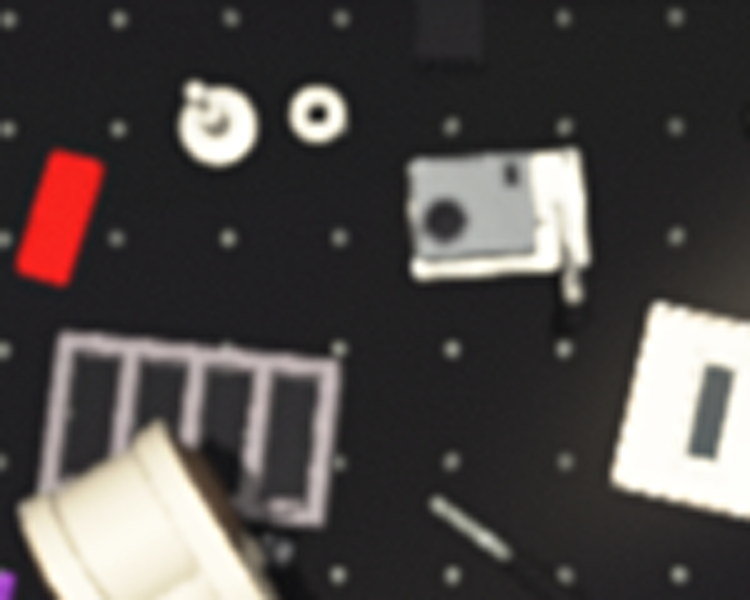

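```bash
python3 - <<'E'
from h import *
goal([.526,-.062,.17],[180,0,-175])
E
```

```text
shift [-0.184  -0.2707  0.0117] rotvec [ -0.05   0.03 -11.2 ]
```

Emit:
{"method": "play_rows", "body": {"targets": [{"fingers": -1,"x": -0.184,"y": -0.2707,"z": 0.0117,"wx": 0,"wy": 0,"wz": -11.2},{"fingers": -1,"x": -0.184,"y": -0.2707,"z": 0.0117,"wx": 0,"wy": 0,"wz": -11.2},{"fingers": -1,"x": -0.184,"y": -0.2707,"z": 0.0117,"wx": 0,"wy": 0,"wz": -11.2},{"fingers": -1,"x": -0.184,"y": -0.2707,"z": 0.0117,"wx": 0,"wy": 0,"wz": -11.2},{"fingers": -1,"x": -0.184,"y": -0.2707,"z": 0.0117,"wx": 0,"wy": 0,"wz": -11.2},{"fingers": -1,"x": -0.184,"y": -0.2707,"z": 0.0117,"wx": 0,"wy": 0,"wz": -11.2},{"fingers": -1,"x": -0.184,"y": -0.2707,"z": 0.0117,"wx": 0,"wy": 0,"wz": -11.2},{"fingers": -1,"x": -0.184,"y": -0.2707,"z": 0.0117,"wx": 0,"wy": 0,"wz": -11.2},{"fingers": -1,"x": -0.184,"y": -0.2707,"z": 0.0117,"wx": 0,"wy": 0,"wz": -11.2},{"fingers": -1,"x": -0.184,"y": -0.2707,"z": 0.0117,"wx": 0,"wy": 0,"wz": -11.2},{"fingers": -1,"x": -0.184,"y": -0.2707,"z": 0.0117,"wx": 0,"wy": 0,"wz": -11.2},{"fingers": -1,"x": -0.184,"y": -0.2707,"z": 0.0117,"wx": 0,"wy": 0,"wz": -11.2}]}}

```text
time: 37.18
ee_pos: [0.5254, -0.0613, 0.1704]
tcp_rot: [-180.0, 0.1, -175.0]
wrist_force: [0.3, -0.4, -0.6]
opening: -0.0
```

```bash
python3 - <<'E'
from h import *
s,_=bot.camera('scene');crop(s,180,130,290,240,6,'pics/s26.png')
st()
goal([.526,-.062,.0914],[180,0,-175])
E
```

```text
t 37.23 p [ 0.5254 -0.0611  0.1706] rpy [-179.98    0.09 -174.92] F [0.5 0.3 0.1] open 0.0001 q [ -6.6   1.1  -1.9  86.9   0.  -11.7]
shift [-0.0003 -0.0009  0.0792] rotvec [-0.02  0.09  0.08]
```

View pics/s26.png

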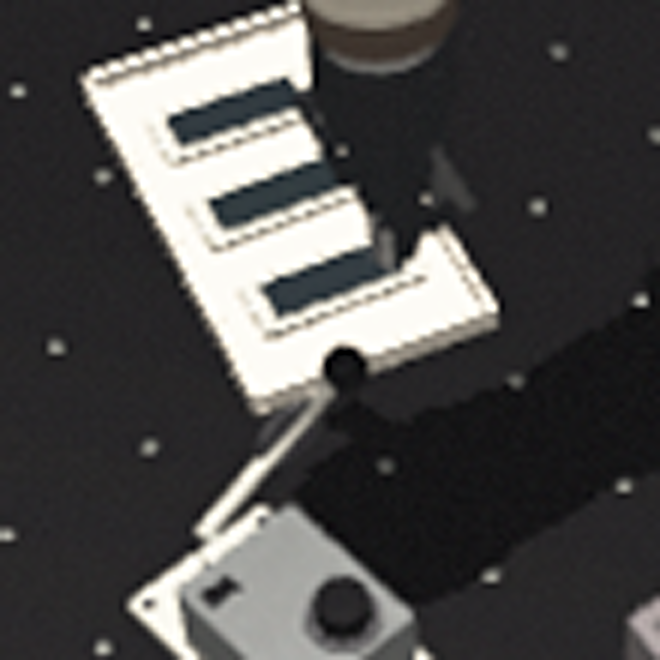

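Emit:
{"method": "play_rows", "body": {"targets": [{"fingers": -1,"x": 0,"y": -0.001,"z": 0.03,"wx": 0,"wy": 0,"wz": 0},{"fingers": -1,"x": 0,"y": -0.001,"z": 0.06,"wx": 0,"wy": 0,"wz": 0},{"fingers": -1,"x": 0,"y": -0.001,"z": 0.0792,"wx": 0,"wy": 0,"wz": 0},{"fingers": -1,"x": 0,"y": -0.001,"z": 0.0792,"wx": 0,"wy": 0,"wz": 0},{"fingers": -1,"x": -0.01,"y": -0.001,"z": 0.0792,"wx": 0,"wy": 0,"wz": 0},{"fingers": -1,"x": -0.017,"y": -0.001,"z": 0.077,"wx": 0,"wy": 0,"wz": 0},{"fingers": -1,"x": -0.025,"y": -0.001,"z": 0.067,"wx": 0,"wy": 0,"wz": 0},{"fingers": -1,"x": -0.035,"y": -0.001,"z": 0.053,"wx": 0,"wy": 0,"wz": 0},{"fingers": -1,"x": -0.035,"y": -0.001,"z": 0.053,"wx": 0,"wy": 0,"wz": 0}]}}

```text
time: 37.98
ee_pos: [0.5617, -0.06, 0.1226]
tcp_rot: [-179.9, 0.2, -175.0]
wrist_force: [-19.3, -0.2, 16.8]
opening: 0.0
```

```bash
python3 - <<'E'
from h import *
s,_=bot.camera('scene');crop(s,180,130,290,240,6,'pics/s27.png')
st()
E
```

```text
t 38.03 p [ 0.5609 -0.0599  0.1218] rpy [-179.92    0.12 -174.97] F [-17.2  -0.7  14. ] open 0.0001 q [ -6.1   6.1  -2.1  81.7  -0.1 -11.1]
```

View pics/s27.png

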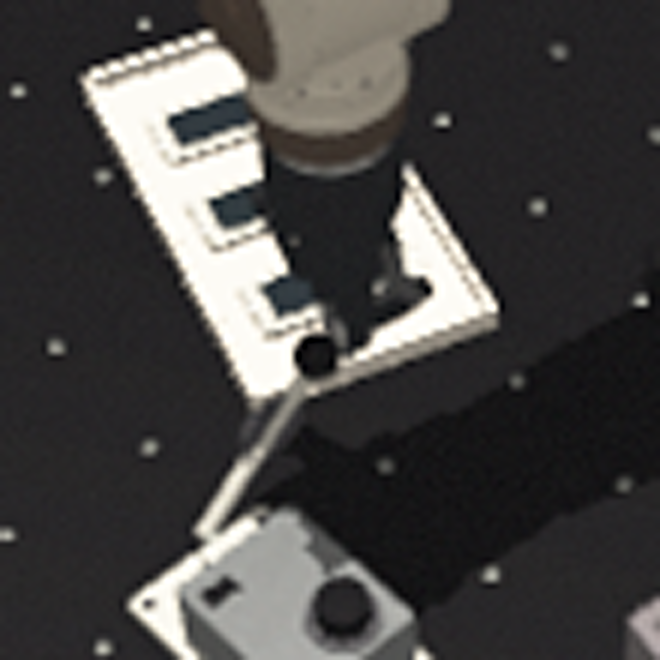

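Emit:
{"method": "play_rows", "body": {"targets": [{"fingers": -1,"x": 0.003,"y": 0,"z": -0.003,"wx": 0,"wy": 0,"wz": 0},{"fingers": -1,"x": -0.003,"y": 0,"z": -0.008,"wx": 0,"wy": 0,"wz": 0},{"fingers": -1,"x": -0.008,"y": 0,"z": -0.012,"wx": 0,"wy": 0,"wz": 0},{"fingers": -1,"x": -0.015,"y": 0,"z": -0.017,"wx": 0,"wy": 0,"wz": 0},{"fingers": -1,"x": -0.022,"y": 0,"z": -0.021,"wx": 0,"wy": 0,"wz": 0},{"fingers": -1,"x": -0.029,"y": 0,"z": -0.026,"wx": 0,"wy": 0,"wz": 0}]}}

```text
time: 38.53
ee_pos: [0.5912, -0.0573, 0.1457]
tcp_rot: [-179.9, 0.2, -175.0]
wrist_force: [0.5, -0.6, -0.5]
opening: 0.0003
```

```bash
python3 - <<'E'
from h import *
s,_=bot.camera('scene');crop(s,180,130,290,240,6,'pics/s28.png')
st()
E
```

```text
t 38.58 p [ 0.5924 -0.0572  0.1465] rpy [-179.93    0.34 -174.97] F [-1.4 -0.1  0.2] open 0.0003 q [ -5.5  10.    5.   84.7  -0.  -10.5]
```

View pics/s28.png

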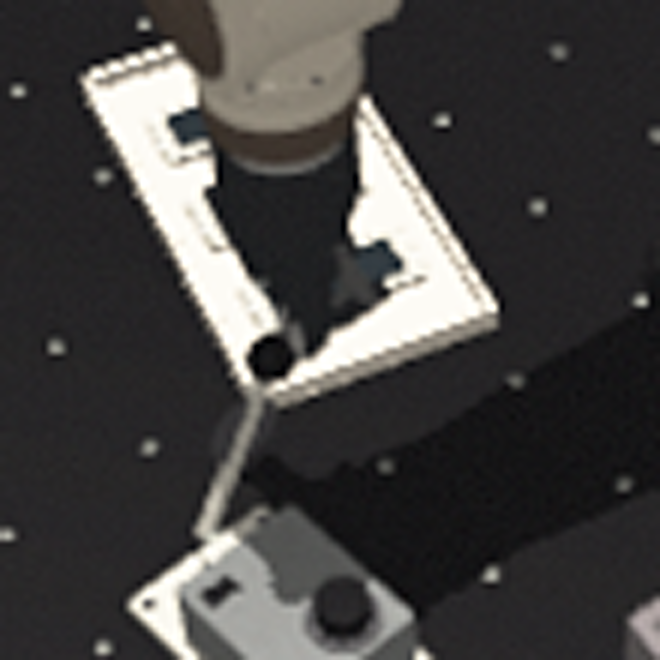

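Emit:
{"method": "play_rows", "body": {"targets": [{"fingers": -1,"x": -0.009,"y": 0,"z": -0.006,"wx": 0,"wy": 0,"wz": 0},{"fingers": -1,"x": -0.018,"y": 0,"z": -0.01,"wx": 0,"wy": 0,"wz": 0},{"fingers": -1,"x": -0.027,"y": 0,"z": -0.012,"wx": 0,"wy": 0,"wz": 0},{"fingers": -1,"x": -0.036,"y": 0,"z": -0.014,"wx": 0,"wy": 0,"wz": 0},{"fingers": -1,"x": -0.045,"y": 0,"z": -0.015,"wx": 0,"wy": 0,"wz": 0},{"fingers": -1,"x": -0.053,"y": 0,"z": -0.015,"wx": 0,"wy": 0,"wz": 0},{"fingers": -1,"x": -0.06,"y": 0,"z": -0.015,"wx": 0,"wy": 0,"wz": 0},{"fingers": -1,"x": -0.066,"y": 0,"z": -0.014,"wx": 0,"wy": 0,"wz": 0},{"fingers": -1,"x": -0.07,"y": 0,"z": -0.014,"wx": 0,"wy": 0,"wz": 0},{"fingers": -1,"x": -0.07,"y": 0,"z": -0.014,"wx": 0,"wy": 0,"wz": 0}]}}

```text
time: 39.42
ee_pos: [0.6599, -0.0514, 0.1573]
tcp_rot: [-180.0, 0.1, -175.0]
wrist_force: [-0.3, -0.5, -0.0]
opening: 0.0001
```

```bash
python3 - <<'E'
from h import *
s,_=bot.camera('scene');crop(s,180,130,290,240,6,'pics/s29.png')
st()
E
```

```text
t 39.47 p [ 0.6594 -0.0515  0.1573] rpy [-179.98    0.06 -174.99] F [-0.9 -1.  -0.1] open 0.0001 q [-4.5 19.7 17.9 88.2 -0.  -9.5]
```

View pics/s29.png

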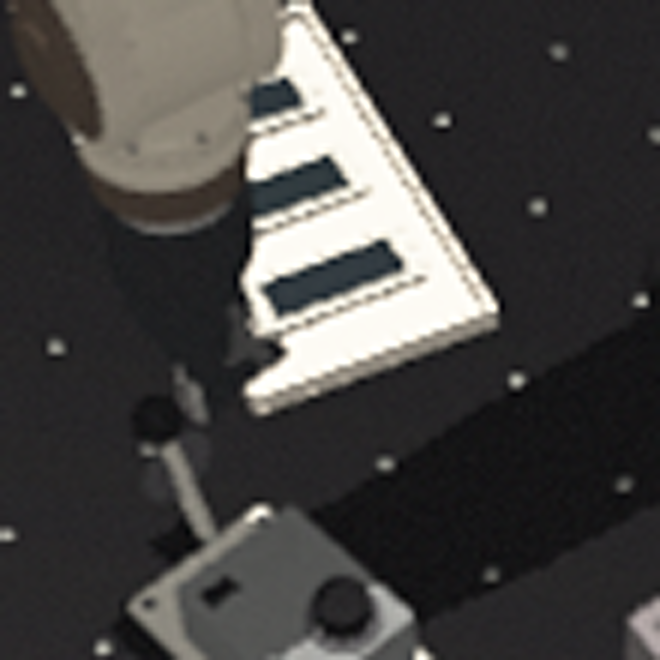

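Emit:
{"method": "play_rows", "body": {"targets": [{"fingers": -1,"x": 0.02,"y": 0,"z": 0,"wx": 0,"wy": 0,"wz": 0},{"fingers": -1,"x": 0.05,"y": 0,"z": -0.01,"wx": 0,"wy": 0,"wz": 0},{"fingers": -1,"x": 0.09,"y": 0,"z": -0.03,"wx": 0,"wy": 0,"wz": 0},{"fingers": -1,"x": 0.13,"y": 0.02,"z": -0.05,"wx": 0,"wy": 0,"wz": 0},{"fingers": -1,"x": 0.17,"y": 0.04,"z": -0.06,"wx": 0,"wy": 0,"wz": 0},{"fingers": -1,"x": 0.21,"y": 0.06,"z": -0.06,"wx": 0,"wy": 0,"wz": 0},{"fingers": -1,"x": 0.25,"y": 0.08,"z": -0.06,"wx": 0,"wy": 0,"wz": 0},{"fingers": -1,"x": 0.27,"y": 0.1,"z": -0.06,"wx": 0,"wy": 0,"wz": 0},{"fingers": -1,"x": 0.27,"y": 0.1,"z": -0.06,"wx": 0,"wy": 0,"wz": 0},{"fingers": -1,"x": 0.27,"y": 0.1,"z": -0.06,"wx": 0,"wy": 0,"wz": 0},{"fingers": -1,"x": 0.27,"y": 0.1,"z": -0.06,"wx": 0,"wy": 0,"wz": 0}]}}

```text
time: 40.38
ee_pos: [0.3818, 0.0246, 0.2176]
tcp_rot: [-180.0, 0.2, -174.9]
wrist_force: [0.7, -1.1, -0.3]
opening: 0.0003
```

```bash
python3 - <<'E'
from h import *
s,d=bot.camera('scene');crop(s,140,90,380,300,3.3,'pics/s30.png')
t,_=bot.camera('top');cv2.imwrite('pics/t30.png',cv2.resize(t[90:260,140:410],None,fx=2.9,fy=2.9,interpolation=cv2.INTER_CUBIC))
# glass centroids vs tray
tc=np.array([.474,-.2552]);ya=np.radians(-13.5);tx=np.array([np.cos(ya),np.sin(ya)]);ty=np.array([-np.sin(ya),np.cos(ya)])
m=((s.max(2)<110)&(s[:,:,0]>s[:,:,2]+8)).astype(np.uint8)
k,l,stt,c=cv2.connectedComponentsWithStats(m)
for i in range(1,k):
    if stt[i,4]>40:
        p=ray('scene',[c[i]],.013)[0][:2]-tc
        if np.abs(p).max()<.2: print(stt[i],'tray xy',p@tx,p@ty)
tray();st()
C_=cloud('scene',d)
for q in((227,163),(213,143),(240,182)):print(q,C_[q[1],q[0]])
E
```

```text
[208 143  22  11  96] tray xy -0.0020745289252117947 -0.08165129713618954
[215 156  23  11 106] tray xy -0.0009759199867469486 -0.002494523551348511
[224 170  23  12 114] tray xy -0.0030769782660575863 0.07857143814548485
scene [ 459.1 -272. ] [361.5 180.4] 76.73
top [ 476.4 -257.2] [305.6 165.1] 76.38
t 40.58 p [0.3822 0.0241 0.2168] rpy [-179.97    0.03 -175.05] F [ 0.1 -0.1  0.6] open 0.0002 q [  3.6 -18.3 -13.8  94.4  -0.   -1.3]
(227, 163) [ 0.477  -0.244   0.0189]
(213, 143) [ 0.4508 -0.3756  0.007 ]
(240, 182) [ 0.49   -0.1466  0.0065]
```

View pics/s30.png

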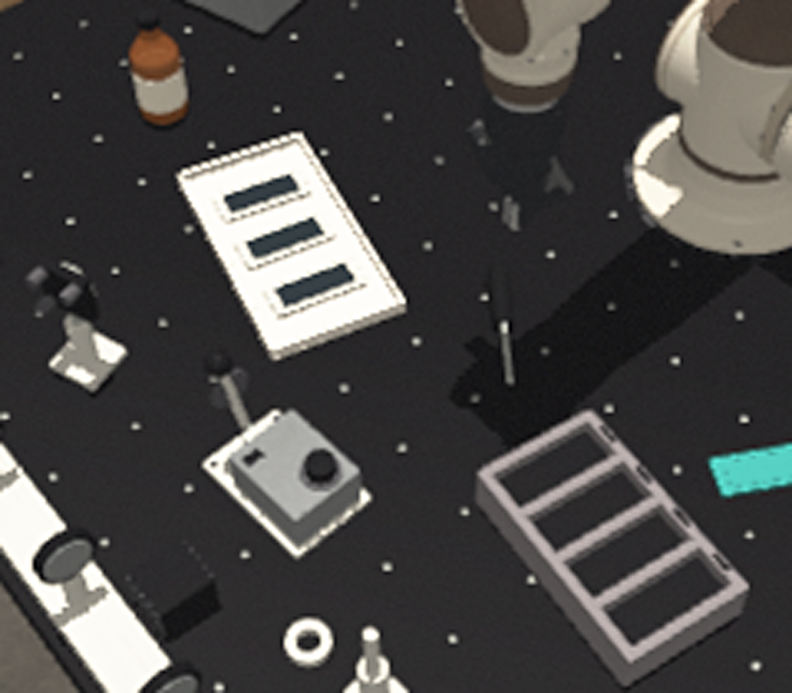

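View pics/t30.png

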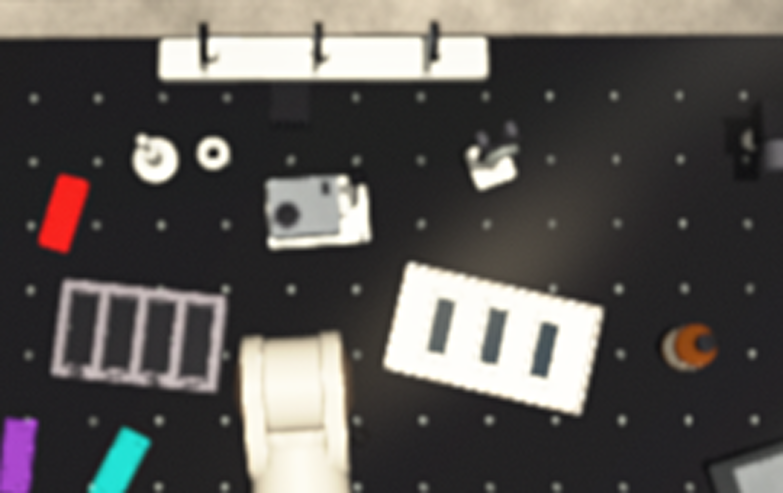

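```bash
python3 - <<'E'
from h import *
for n in('scene','top'):
    s,d=bot.camera(n);C_=cloud(n,d).reshape(-1,3);C_=C_[np.isfinite(C_[:,0])]
    tc=np.array([.4755,-.256]);ya=np.radians(-13.5);tx=np.array([np.cos(ya),np.sin(ya)]);ty=np.array([-np.sin(ya),np.cos(ya)])
    a=(C_[:,:2]-tc)@tx;b=(C_[:,:2]-tc)@ty
    for y in(-.08,0,.08,-.04,.04):
        w=.017 if y in(-.08,0,.08) else .012
        m=(np.abs(a)<.048)&(np.abs(b-y)<w);X=np.c_[a[m],b[m]-y,np.ones(m.sum())];f,_,_,_=np.linalg.lstsq(X,C_[m,2],rcond=None)
        print(n,y,m.sum(),'slope',f[:2],'z',f[2])
st();bot.job_done()
E
```

```text
scene -0.08 155 slope [-0.0039  0.0134] z 0.014343719707804499
scene 0 166 slope [-0.0013 -0.0015] z 0.014559025555257824
scene 0.08 178 slope [-0.0093 -0.0105] z 0.014325640160424325
scene -0.04 116 slope [ 0.0197 -0.0696] z 0.006291936624331628
scene 0.04 122 slope [0.0093 0.0334] z 0.006069490816002018
top -0.08 166 slope [0.007  0.0772] z 0.014622342701615994
top 0 170 slope [0.0144 0.0304] z 0.015515135959106549
top 0.08 169 slope [-0.0065  0.0322] z 0.01421724363784278
top -0.04 114 slope [-0.0119  0.0657] z 0.005702984360657313
top 0.04 119 slope [ 0.025  -0.0287] z 0.006642152641727176
t 40.68 p [0.382  0.0242 0.2167] rpy [-179.97    0.02 -175.05] F [-0.5 -1.1  0.5] open -0.0002 q [  3.6 -18.3 -13.8  94.4  -0.   -1.3]
the job is handed in; nothing more can be done
```

I did the whole job and handed it in at about 40.7 s; the hand-in gave no verdict.

- **What I did:** I pressed the test button and the flag fell. Then I took out plates 0, 3 and 2 (pocket 1 was empty at the start) and laid them side by side in the tray. Last, I pressed all four pocket floors down to their level stop and pushed the flag arm back to its raised rest.
- **Plates:** they lie glass up at about −82, −2 and +79 mm along the tray and within 3 mm of its centre line. Their tops are about 8 mm above the tray floor. They measured level to about 0.015 rad in the scene camera; the top camera gave up to 0.077 rad for one plate, just under the 0.08 limit. I read that as edge noise, since the tray floor showed similar values in that camera.
- **Shutter, caddy and bystanders:** in the last pictures the flag knob is back within about a pixel of its starting place and the button looks released. The floors look level. The mirror mount, post holder and bottle look where they were, though I did not measure them. The arm is clear of everything.
- **What went wrong on the way:** I tipped all three plates at once, which left no room for the fingers beside plate 3. Pressing plate 2 back down to make room jammed it on the end wall at about 44 N on the fingertips. I backed off, took plate 3 first, then re-tipped plate 2.
- **Checks that disagreed:** after I began placing plates, the scene-camera outline of the tray merged with other white objects. I relied on the top camera, which showed the tray had not moved.

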